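Clear the dies and hang the lift-off cabinet door

TASK

The door of the bench cabinet has to go back on: first clear every cutting die (wooden block with a grip bar) from in front of the cabinet into the wooden tray, each standing flat on the tray floor with its grip bar up. Then take the door from its rack, hang it standing wide open by lowering it gently so that both knuckles drop fully onto their pins, let go, and swing it shut without slamming. Leave the other things on the bench where they are.

Things in the scene. Friction and masses are not known exactly. Their poses are not given: they have to be found in the camera images.
- cabinet: Fixed grey steel cabinet, 240 wide (y), 110 deep (x), 205 tall; doorway faces the robot. Origin: on the table under the middle of the front face; x points into the cabinet, z up. A foot apron 15 tall sticks out 75 in front, full width. Two upright hinge pins, one above the other on the line x = -20, y = +100, on brackets 16 wide reaching 30 out. Not moved by the robot.
- pin_low (a point): Foot of the lower hinge pin (top face of its bracket), on the pin axis, 55 above the table. The pin points up, 24 tall: 12.6 thick for the lower 8, then tapering to 6 at the tip.
- pin_high (a point): Foot of the upper hinge pin, same pin, 155 above the table, right above the lower one.
- seal (a point): Middle of the rubber seal's front round the doorway, 11 in front of the cabinet's front face, 115 above the table. The shut door's back ends 2 in front of it, door y axis along cabinet y axis, outer face to the robot.
- door: Loose lift-off door, about 0.45 kg, 14 thick (x), 170 wide (y), 165 tall (z), grey frame, glass pane. Origin: middle of the bottom edge; +y to the hinge edge, -x is the outer face. Centre of mass within 5 of its middle (y). Starts upright in the rack, bottom edge 12 above the table; can be pinched across its top edge. Hung, its bottom edge is 35 above the table and it turns freely on the pins.
- door_pull (a point): Centre of the pull on the outer face near the free edge: at door x = -15, y = -73, z = 80; 16 deep, 10 wide, 36 tall. Wide open, at right angles to the front, the door's y axis points along the cabinet's +x, so that the door reaches from the pins towards the robot; it shuts from there by pushing the outer face.
- knuckle_low (a point): Centre of the bottom mouth of the lower hinge knuckle, at door x = 0, y = +101, z = 20; coincides with pin_low when hung. Each knuckle is an octagonal sleeve 24 across, 26 long, with a through hole 16 across.
- knuckle_high (a point): Centre of the bottom mouth of the upper knuckle, at door x = 0, y = +101, z = 120; coincides with pin_high when hung.
- rack: Fixed plywood stand, base 110 (x) x 200 (y) x 12, two walls 150 long and up to 55 above the table leave a slot 18 wide along its y axis, in which the door stands (door axes = rack axes at the start). Origin: underside centre. Left or right of the cabinet.
- tray: Fixed open wooden tray 250 (x) x 210 (y) x 40 tall, walls and floor 6 thick. Origin: underside centre. Left or right of the cabinet, where the rack is not.
- die_1: Loose leather-cutting hand die (may be absent): a rectangular plywood block 50 (x) x 70 (y) x 25 tall with a thin steel edge at its foot and on top an upright dark wooden grip bar 16 thick (x), 60 long (y), reaching from 25 to 65 above its underside. Origin: underside centre, z up. About 0.18 kg. Starts on the table in front of the cabinet, in the door's way.
- die_2: Loose leather-cutting hand die (may be absent): a rectangular plywood block 50 (x) x 70 (y) x 25 tall with a thin steel edge at its foot and on top an upright dark wooden grip bar 16 thick (x), 60 long (y), reaching from 25 to 65 above its underside. Origin: underside centre, z up. About 0.18 kg. Starts on the table in front of the cabinet, in the door's way.
- die_3: Loose leather-cutting hand die (may be absent): a round plywood block 66 across, 25 tall with a thin steel edge at its foot and on top an upright dark wooden grip bar 16 thick (x), 52 long (y), reaching from 25 to 65 above its underside. Origin: underside centre, z up. About 0.18 kg. Starts on the table in front of the cabinet, in the door's way.
- die_4: Loose leather-cutting hand die (may be absent): a round plywood block 66 across, 25 tall with a thin steel edge at its foot and on top an upright dark wooden grip bar 16 thick (x), 52 long (y), reaching from 25 to 65 above its underside. Origin: underside centre, z up. About 0.18 kg. Starts on the table in front of the cabinet, in the door's way.
- die_5: Loose leather-cutting hand die (may be absent): a round plywood block 66 across, 25 tall with a thin steel edge at its foot and on top an upright dark wooden grip bar 16 thick (x), 52 long (y), reaching from 25 to 65 above its underside. Origin: underside centre, z up. About 0.18 kg. Starts on the table in front of the cabinet, in the door's way.
- hammer: Bystander, to be left alone: hammer lying on the table, 200 long.
- jar: Bystander, to be left alone: glue jar, 64 across, 85 tall.
- spool: Bystander, to be left alone: wooden thread spool, 52 across, 62 tall.
- buckle_ring: Bystander, to be left alone: flat brass buckle ring, 70 across, 8 thick.
- leather_block: Bystander, to be left alone: pale wooden pressing block 70 x 100 x 45.
- screwdriver: Bystander, to be left alone: screwdriver, 190 long.
There are look-alikes about, which are no part of the job. Leave any pink or purple look-alike of the die_4 alone. Leave any blue look-alike of the die_3 alone.

How it is judged:
On the way, in this order (a step that is already met when the one before it is completed fails the run):
1. every die present stands in the tray, grip bar up (x of die_1 in the frame of tray between -0.115 and 0.115 m and y of die_1 in the frame of tray between -0.095 and 0.095 m and z of each of die_1, die_2, die_3, die_4, die_5 in the frame of tray below 0.018 m and angle between each of die_1, die_2, die_3, die_4, die_5's own z axis and vertical below 0.15 rad and x of die_2 in the frame of tray between -0.115 and 0.115 m and y of die_2 in the frame of tray between -0.095 and 0.095 m and x of die_3 in the frame of tray between -0.115 and 0.115 m and y of die_3 in the frame of tray between -0.095 and 0.095 m and x of die_4 in the frame of tray between -0.115 and 0.115 m and y of die_4 in the frame of tray between -0.095 and 0.095 m and x of die_5 in the frame of tray between -0.115 and 0.115 m and y of die_5 in the frame of tray between -0.095 and 0.095 m and contact force between the fingers and die_1 below 0.5 N and contact force between the fingers and die_2 below 0.5 N and contact force between the fingers and die_3 below 0.5 N and contact force between the fingers and die_4 below 0.5 N and contact force between the fingers and die_5 below 0.5 N), for 0.3 s.
2. the door hangs fully on both pins, standing open by more than 35 degrees, and has been let go (distance between knuckle_low and pin_low below 0.006 m and distance between knuckle_high and pin_high below 0.006 m and angle between door's own z axis and vertical below 0.07 rad and angle between the y axis of door and the y axis of cabinet, either way round above 0.6 rad and contact force between the fingers and door below 0.5 N), for 0.2 s.
3. the door is swung shut, still on both pins (distance between knuckle_low and pin_low below 0.006 m and distance between knuckle_high and pin_high below 0.006 m and angle between door's own z axis and vertical below 0.07 rad and angle between the y axis of door and the y axis of cabinet, either way round below 0.08 rad and horizontal distance between door and cabinet below 0.04 m), for 0.2 s.
At the end, for the whole second after the job is handed in: Every die present is inside the tray, underside within 18 mm of the tray's underside level and upright within 8 degrees; each door knuckle lies within 6 mm of the foot of its pin, the door upright within 4 degrees and shut within 4.5 degrees; all at rest (all of step 3 and x of die_1 in the frame of tray between -0.115 and 0.115 m and y of die_1 in the frame of tray between -0.095 and 0.095 m and z of each of die_1, die_2, die_3, die_4, die_5 in the frame of tray below 0.018 m and angle between each of die_1, die_2, die_3, die_4, die_5's own z axis and vertical below 0.15 rad and x of die_2 in the frame of tray between -0.115 and 0.115 m and y of die_2 in the frame of tray between -0.095 and 0.095 m and x of die_3 in the frame of tray between -0.115 and 0.115 m and y of die_3 in the frame of tray between -0.095 and 0.095 m and x of die_4 in the frame of tray between -0.115 and 0.115 m and y of die_4 in the frame of tray between -0.095 and 0.095 m and x of die_5 in the frame of tray between -0.115 and 0.115 m and y of die_5 in the frame of tray between -0.095 and 0.095 m and linear speed of each of door, die_1, die_2, die_3, die_4, die_5 below 0.02 m/s); the robot touches nothing.
It fails at once if a bystander is moved by more than 5 cm (distance of any of hammer, jar, spool, buckle_ring, leather_block, screwdriver from where it was at the start of the episode above 0.05 m).
It fails at once if the door is tipped over (angle between door's own z axis and vertical above 0.6 rad).
It fails at once if the door is dropped onto the pins or slammed (faster than 0.35 m/s while the knuckles are at the pins) (distance between knuckle_low and pin_low below 0.022 m and linear speed of door above 0.35 m/s).
Of die_1, die_2, die_3, die_4, die_5 only 3 to 5 are there at a start; the rules pass over those that are not, and their reading is None.
At some moment in a run one of die_1, die_2, die_3, die_4, die_5 may be knocked a few centimetres aside while the robot is not near it.
It also fails if it takes over 210 s, if anything falls off the work surface, if the arm or the gripper's body presses on something with over 40 N, if the wrist force passes 120 N, or if a joint passes its speed limit or range.

ROBOT

A 6-joint arm with a two-finger parallel gripper is mounted at the origin on the work surface. World frame = base frame: x ahead of the robot, y to its left, z up, the work surface at z = 0. Lengths are in m, angles in rad, forces in N, time in s.
With the tool pointing down it reaches from about 0.4 to 0.825 m from the base axis. Payload 7 kg.
Tool frame: the origin (TCP) lies at the centre of the arm's flange, where the gripper is bolted on; the fingertips stand 178 mm ahead of it and the grasp point (between the pads) lies arm.tcp_to_grasp ahead of it (arm.tcp_to_grasp is the distance from the TCP to the grasp point, in m); z points along the fingers, y is the direction in which the jaws open and shut (so a half turn about z gives the same grasp; the last joint's range is limited). The gripper opens to 88 mm and grips with 3 to 60 N. Pads are 19 mm wide; open, the fingers measure 130 mm over their backs; the gripper's body (78 mm by 193 mm) begins 47 mm behind the grasp point.
Start: joints at [-1.009, 0.359, 0.012, 0, -1.224, -0.288], TCP at [0.182, -0.65, 0.405] pointing down, gripper open.
Joint ranges: [-3.07, 3.07], [-1.43, 2.12], [-1.02, 1.25], [-3.03, 1.67], [-3.05, -0], [-3.03, 3.03]. Speed limits (rad/s): [2.39, 2.39, 3.01, 3.14, 3.14, 3.14].

INTERFACE

Orientations are given as [roll, pitch, yaw] about the fixed x, y, z axes, in that order (R = Rz(yaw) Ry(pitch) Rx(roll)).
In Python, from station import arm gives the robot as it stands.
- The arm moves only by the tool move_arm, never from a script. Its argument "deltas" is a list of rows, each a list of 6 numbers: the shift along the world's x, y, z in mm, then the turn, a rotation vector about the world's x, y, z in degrees. In form: [[tx, ty, tz, ax, ay, az], ...]. A call has exactly 5 rows; each row shifts and turns the commanded pose from where the row before left it; what a row does not reach is not made up. A row lasts 1/12 s, in which the tool goes at most 41.7 mm and 7.16 degrees, less where a joint would pass 70% of its speed; a pose out of reach is approached as far as the arm can. A call with a gripper value outside its range is refused whole. "claw" is the closure in counts, from 0 (fully open) to 255 (shut), set as the call begins (left out, the last holds). The fingers move at their own pace and stop on an object; "squeeze" is the grip in N (left out, the last holds). Time passes only in rows, so rows that do not move let the fingers close, or fill a call up. It gives the time, the measured TCP pose, the force and the opening at its end, in the units of the state.
- arm.get_state(): the state, without advancing time (a new reading comes with each control period).
- arm.grab_frame(name): name is "side" or "top" or "wrist"; returns the picture (384x512x3 uint8, red, green, blue); there is no depth.
- arm.calibration(name): a dict with "intrinsics" (3x3 intrinsics, pixels), "k1" (the pictures are not rectified: a ray, as slopes to the right and down, at radius r is drawn at 1 + k1 r^2 times it, then the intrinsics apply), "T" (4x4, takes a point from camera to world coordinates); the wrist camera has in their place "mount" (4x4, takes a point from camera to tool coordinates, whose origin is the TCP and whose axes are the flange's). Camera axes: x right, y up, looking along -z (the intrinsics and any distortion apply to the point x, -y, -z); pixel columns grow to the right and rows downward; lengths in m; the calibration is good to about 2 mm. A picture is of the moment at which its call begins: read the wrist's pose just before it. calibration takes no time and is no camera call.
- arm.job_done(): hands the job in, once; it reports no verdict.
Trained networks look in the newest picture that a camera, given by its name, has taken for a name from the list of things; names that differ only in an ending like _2 or _b are one class to them, and where a whole thing is asked for, a point or a joint stands for the part that bears it (a point fixed in the world has none). Each returns a list of dicts, best first, with "score" (0 to 1); they miss things now and then, are a little off and sometimes report something else, mostly with a low value. They report only what shows in the picture. A call takes as long as a camera call. They do not tell look-alikes from the thing itself.
- arm.spot_in(thing, camera): "xy" ([column, row] in pixels, amid what is visible of it).
- arm.masks_of(thing, camera): "pixels" (384x512 bool, what is visible of it) and "xy" ([column, row] in pixels, amid what is visible of it).
- arm.spot_point(thing, camera): "xy" ([column, row] in pixels: a listed point, or the origin of a listed thing).
The state is a dict: "t": time; "q": joint angles; "qd": joint speeds; "joint_efforts": joint torques, N m; "eef_pos": TCP position; "ee_rot": TCP orientation; "force": force on the tool from outside, world axes, zero at the start; "moment": the same for the moment, N m; "width": finger opening in m.
Only numpy, scipy, OpenCV 4.12 (cv2) and the standard library are available. Lean on these libraries where they do the work, as an engineer would, in place of code of your own. Each camera call takes 0.05 s, during which the arm holds its last target. There are 200 camera calls.

## Working session

There is one attempt and no reset: what is moved stays moved. The work goes in short steps, Python scripts to look and compute and a tool call to move; the robot and the scene stay as the last step left them, time stands still between calls to the robot, and variables do not carry over. Pictures are saved under pics/ and viewed, about 12 in all and at most 16, crops included, and the job is handed in when it is done.

Besides the shell and the picture viewer there is one more tool, called after "Call:" in YAML: its name, and indented under it one key for each argument. move_arm: Moves the arm, as the interface text tells. Its arguments: {"type":"object","properties":{"deltas":{"type":"array","items":{"type":"array","items":{"type":"number"}}},"claw":{"type":"number"},"squeeze":{"type":"number"}},"required":["deltas"]}

```bash
ls; mkdir -p pics; cat > h.py <<'E'
import numpy as np, cv2
from station import arm
from scipy.spatial.transform import Rotation as R
def camT(n,s=None):
    c=arm.calibration(n)
    if 'T' in c: return c,np.array(c['T'])
    s=s or arm.get_state(); T=np.eye(4); T[:3,:3]=R.from_euler('xyz',s['ee_rot']).as_matrix(); T[:3,3]=s['eef_pos']
    return c,T@np.array(c['mount'])
def ray(n,px,s=None):
    c,T=camT(n,s); K=np.array(c['intrinsics']); 
    d=(np.array(px,float)-[K[0,2],K[1,2]])/[K[0,0],K[1,1]]; u=d.copy()
    for _ in range(20): u=d/(1+c['k1']*(u@u))
    return T[:3,3],T[:3,:3]@np.array([u[0],-u[1],-1])
def atz(n,px,z,s=None):
    o,d=ray(n,px,s); return o+d*(z-o[2])/d[2]
def proj(n,p,s=None):
    c,T=camT(n,s); K=np.array(c['intrinsics']); q=np.linalg.inv(T)@np.append(p,1); u=np.array([q[0],-q[1]])/-q[2]
    u=u*(1+c['k1']*(u@u)); return u*[K[0,0],K[1,1]]+[K[0,2],K[1,2]]
def tri(obs):
    A=np.zeros((3,3));b=np.zeros(3)
    for o,d in obs:
        d=d/np.linalg.norm(d);M=np.eye(3)-np.outer(d,d);A+=M;b+=M@o
    return np.linalg.solve(A,b)
def save(n,f): 
    im=arm.grab_frame(n); cv2.imwrite('pics/'+f,im[:,:,::-1]); return im
E
python3 - <<'E'
from h import *
s=arm.get_state(); print(s, arm.tcp_to_grasp)
for n in ['top','side']:
    im=save(n,n+'0.png'); c,T=camT(n); print(n,T[:3,3].round(3),np.array(c['intrinsics'])[0,0],c['k1'])
    for t in ['die_1','die_3','cabinet','rack','tray','door','pin_low','pin_high','knuckle_low','knuckle_high','hammer','jar','spool','buckle_ring','leather_block','screwdriver']:
        for r in arm.spot_point(t,n)[:6]:
            if r['score']>.3: print(n,t,np.round(r['xy'],1),round(r['score'],2),atz(n,r['xy'],0.0).round(3))
a=cv2.imread('pics/top0.png');
cv2.imwrite('pics/top0b.png',cv2.resize(a,(800,600),interpolation=cv2.INTER_CUBIC))
print(arm.calibration('wrist'))
E
```

```text
pics
{'t': 0.0, 'q': array([-1.00889428e+00,  3.59391407e-01,  1.10500297e-02, -3.47950157e-04,
       -1.22410988e+00, -2.88072391e-01]), 'qd': array([ 0.00050172, -0.00086066, -0.00074214, -0.00025131,  0.00073914,
       -0.00106094]), 'joint_efforts': array([-8.37750595e-04, -5.82717562e+01,  2.93049717e+01,  6.99720427e+00,
        6.77498057e-03, -1.20564591e-04]), 'eef_pos': array([ 0.18245907, -0.64966483,  0.40371607]), 'ee_rot': array([ 3.13991298e+00, -1.56602802e-04, -2.86788136e+00]), 'force': array([-0.09764453,  0.36591975, -0.06276352]), 'moment': array([-0.0534796 ,  0.03841732,  0.01454895]), 'width': 0.08738416449601794} 0.1593
top [ 0.373 -0.042  1.117] 374.253037776138 -0.04155368883531715
top die_1 [253.1 184.2] 0.89 [ 0.57  -0.057  0.   ]
top die_1 [398.3 185. ] 0.88 [ 0.556 -0.502  0.   ]
top die_1 [148.8 278.4] 0.82 [0.299 0.255 0.   ]
top die_1 [240.1 220.9] 0.69 [ 0.46  -0.015  0.   ]
top die_1 [283.  184.1] 0.65 [ 0.568 -0.148  0.   ]
top die_1 [375.7 272.7] 0.6 [ 0.296 -0.411  0.   ]
top die_3 [253.1 184.2] 0.89 [ 0.57  -0.057  0.   ]
top die_3 [398.3 185
[... 2809 characters left out ...]
7 237.6] 0.53 [ 0.371 -0.052  0.   ]
side screwdriver [127.2 267. ] 0.51 [0.693 0.391 0.   ]
side screwdriver [260.3 209. ] 0.47 [ 0.559 -0.146  0.   ]
{'intrinsics': array([[322.41088034,   0.        , 253.98001683],
       [  0.        , 322.41088034, 191.33127031],
       [  0.        ,   0.        ,   1.        ]]), 'k1': -0.08171953580083378, 'mount': array([[-6.69537752e-04,  9.69645820e-01,  2.44512852e-01,
         6.52512806e-02],
       [ 9.99999752e-01,  7.02823950e-04, -4.88838091e-05,
         4.20359538e-04],
       [-2.19249470e-04,  2.44512759e-01, -9.69646050e-01,
         2.08211845e-02],
       [ 0.00000000e+00,  0.00000000e+00,  0.00000000e+00,
         1.00000000e+00]])}
```

View pics/top0b.png

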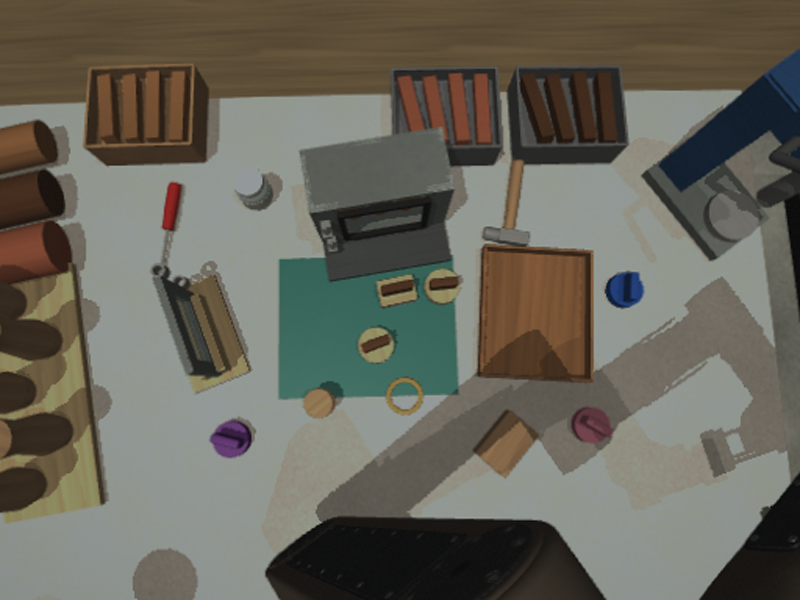

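```bash
python3 - <<'E'
import cv2
a=cv2.imread('pics/top0.png')[130:250,195:305]
cv2.imwrite('pics/crop0.png',cv2.resize(a,None,fx=5,fy=5,interpolation=cv2.INTER_CUBIC))
a=cv2.imread('pics/side0.png')[130:330,100:350]
cv2.imwrite('pics/crop1.png',cv2.resize(a,(750,600),interpolation=cv2.INTER_CUBIC))
E
```

```text
(no output)
```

View pics/crop0.png

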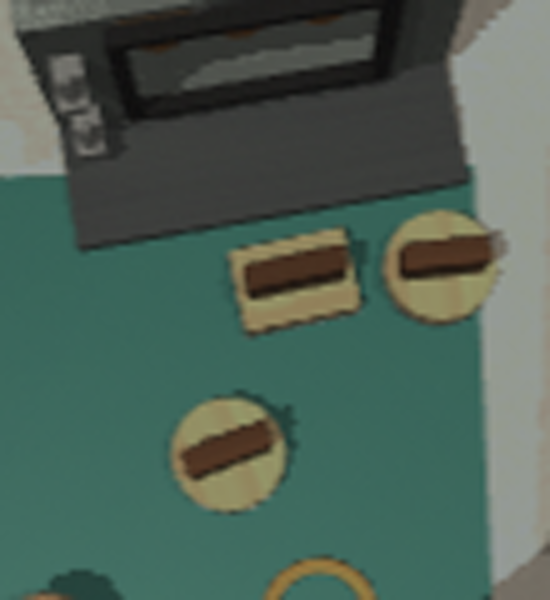

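View pics/crop1.png

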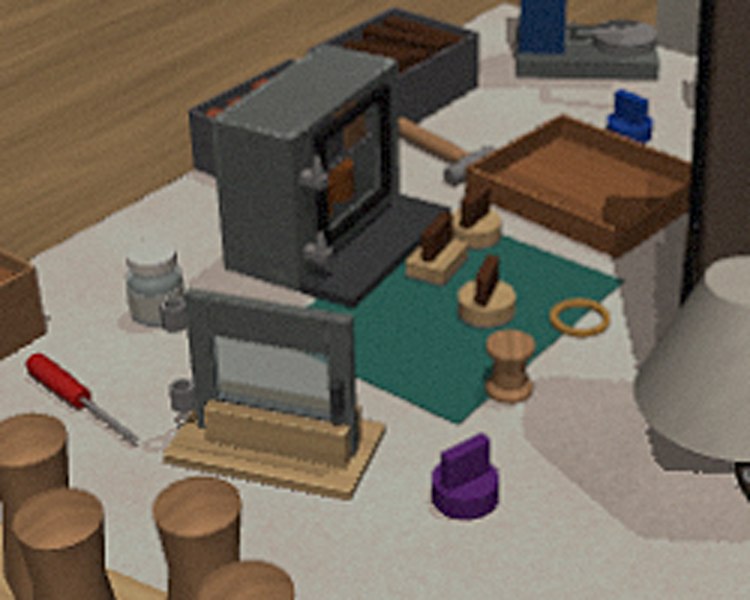

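Top view: the real dies are wooden, one rectangular at (254,184) and two round at (283,184) and (240,221). The look-alikes are blue (398,185), purple (149,278) and pink (375,273), and I leave them alone. The tray is on the right and the rack on the left.

```bash
python3 - <<'E'
from h import *
a=cv2.imread('pics/top0.png'); hsv=cv2.cvtColor(a,cv2.COLOR_BGR2HSV)
for c in [(254,184),(283,183),(240,219)]:
    m=np.zeros(a.shape[:2],np.uint8); x,y=c
    sub=a[y-9:y+10,x-13:x+14].astype(int)
    m[y-9:y+10,x-13:x+14]=((sub[:,:,2]<95)&(sub[:,:,2]>sub[:,:,1]+8))*255
    n,l,st,ce=cv2.connectedComponentsWithStats(m); k=1+np.argmax(st[1:,4])
    p=np.argwhere(l==k)[:,::-1].astype(np.float64)
    w=np.array([atz('top',q,0.055)[:2] for q in p]); r=cv2.minAreaRect((w*1000).astype(np.float32))
    print(c,st[k,4],r)
# cabinet apron corners
A=atz('top',(211,179.6),.015);B=atz('top',(289,166.4),.015); v=A-B; print('apron',A,B,np.linalg.norm(v),'yaw',np.degrees(np.arctan2(-v[0],v[1])))
for n,t,s_ in [('pin_low',(212.9,157.6),(203.7,212.6)),('pin_high',(208.6,152.4),(205.9,190.6)),('kn_low',(115.4,186),(158.2,267.3)),('kn_high',(101.3,172.1),(159.5,236.1))]:
    print(n,tri([ray('top',t),ray('side',s_)]).round(4))
print('pinlow z55',atz('top',(212.9,157.6),.055))
for q in [(485,248),(592,252),(592,381),(479,376)]: print('tray',atz('top',np.array(q)*.64,.04).round(3))
E
```

```text
(254, 184) 136 ((562.8114013671875, -57.972755432128906), (19.196428298950195, 60.03773880004883), 10.715660095214844)
(283, 183) 125 ((568.3687133789062, -145.5338134765625), (21.472864151000977, 53.37746810913086), 2.3330237865448)
(240, 219) 112 ((460.1773681640625, -17.0975399017334), (18.89830207824707, 52.90111541748047), 16.916805267333984)
apron [0.58503158 0.06871026 0.015     ] [ 0.61928172 -0.1666174   0.015     ] 0.23780701983384483 yaw 8.280818621672646
pin_low [0.6482 0.0621 0.0533]
pin_high [0.6361 0.0627 0.1474]
kn_low [0.577  0.3546 0.0287]
kn_high [0.5842 0.3446 0.1412]
pinlow z55 [0.64232797 0.05846831 0.055     ]
tray [ 0.635 -0.228  0.04 ]
tray [ 0.623 -0.433  0.04 ]
tray [ 0.379 -0.413  0.04 ]
tray [ 0.395 -0.205  0.04 ]
```

Call:
move_arm:
  deltas:
    - [14, 31.6, 0, 0, 0, 4.6]
    - [14, 31.6, 0, 0, 0, 4.6]
    - [14, 31.6, 0, 0, 0, 4.6]
    - [14, 31.6, 0, 0, 0, 4.6]
    - [14, 31.6, 0, 0, 0, 4.6]
  claw: 0
  squeeze: 30

```text
t: 2.12
eef_pos: [0.2527, -0.4904, 0.4046]
ee_rot: [-3.141, -0.0, -2.463]
force: [1.7, 0.2, 1.4]
width: 0.0877
```

Call:
move_arm:
  deltas:
    - [14, 31.6, 0, 0, 0, 4.6]
    - [14, 31.6, 0, 0, 0, 4.6]
    - [14, 31.6, 0, 0, 0, 4.6]
    - [14, 31.6, 0, 0, 0, 4.6]
    - [14, 31.6, 0, 0, 0, 4.6]

```text
t: 2.53
eef_pos: [0.3227, -0.3323, 0.4049]
ee_rot: [-3.141, 0.0, -2.061]
force: [1.1, 0.0, 0.1]
width: 0.0875
```

Call:
move_arm:
  deltas:
    - [14, 31.6, 0, 0, 0, 4.6]
    - [14, 31.6, 0, 0, 0, 4.6]
    - [14, 31.6, 0, 0, 0, 4.6]
    - [14, 31.6, 0, 0, 0, 4.6]
    - [14, 31.6, 0, 0, 0, 4.6]

```text
t: 2.95
eef_pos: [0.3926, -0.1742, 0.4051]
ee_rot: [-3.14, 0.0, -1.659]
force: [0.4, -1.0, -0.0]
width: 0.088
```

Call:
move_arm:
  deltas:
    - [14, 31.6, 0, 0, 0, 4.6]
    - [14, 31.6, 0, 0, 0, 4.6]
    - [14, 31.6, 0, 0, 0, 4.6]
    - [14, 31.6, 0, 0, 0, 4.6]
    - [0, 0, 0, 0, 0, 0]

```text
t: 3.37
eef_pos: [0.4505, -0.0456, 0.405]
ee_rot: [-3.14, 0.0, -1.334]
force: [-0.3, 0.1, 0.5]
width: 0.0876
```

```bash
python3 - <<'E'
from h import *
s=arm.get_state(); im=save('wrist','w1.png'); print(s['eef_pos'].round(4),np.degrees(s['ee_rot']))
for r in arm.spot_point('die_1','wrist')[:4]: print(np.round(r['xy']),r['score'],atz('wrist',r['xy'],0,s).round(3))
for p in [(.4602,-.0171,.065),(.5628,-.058,.065),(.5684,-.1455,.065)]: print(proj('wrist',p,s).round(0))
cv2.imwrite('pics/w1b.png',cv2.resize(im[:,:,::-1],(768,576)))
E
```

```text
[ 0.4505 -0.0456  0.405 ] [-1.79894967e+02  2.65836063e-03 -7.64293269e+01]
[165. 136.] 0.97 [ 0.563 -0.055  0.   ]
[242. 189.] 0.96 [ 0.459 -0.014  0.   ]
[174.  57.] 0.87 [ 0.569 -0.146  0.   ]
[239. 201.]
[148. 139.]
[158.  46.]
```

View pics/w1b.png

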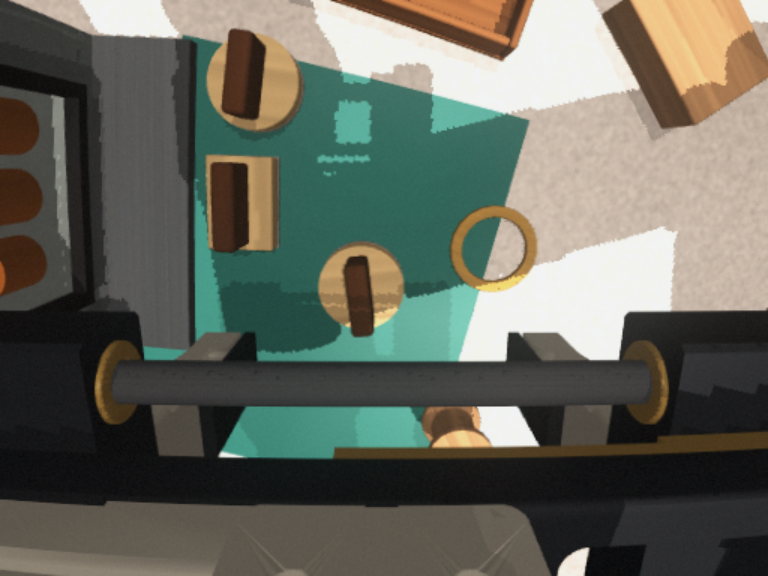

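Call:
move_arm:
  deltas:
    - [2, 6, -25, 0, 0, 1]
    - [2, 6, -25, 0, 0, 1]
    - [2, 6, -25, 0, 0, 1]
    - [2, 6, -25, 0, 0, 0]
    - [1, 6, -25, 0, 0, 0]

```text
t: 3.88
eef_pos: [0.4572, -0.0202, 0.279]
ee_rot: [-3.141, 0.0, -1.292]
force: [0.9, -0.2, -0.8]
width: 0.0878
```

Call:
move_arm:
  deltas:
    - [0, 0, -20, 0, 0, 0]
    - [0, 0, -20, 0, 0, 0]
    - [0, 0, -20, 0, 0, 0]
    - [0, 0, -10, 0, 0, 0]
    - [0, 0, 0, 0, 0, 0]

```text
t: 4.3
eef_pos: [0.4563, -0.0207, 0.2077]
ee_rot: [3.137, -0.0, -1.292]
force: [0.1, 0.2, 0.3]
width: 0.0877
```

Call:
move_arm:
  deltas:
    - [0, 0, 0, 0, 0, 0]
    - [0, 0, 0, 0, 0, 0]
    - [0, 0, 0, 0, 0, 0]
    - [0, 0, 0, 0, 0, 0]
    - [0, 0, 0, 0, 0, 0]
  claw: 255

```text
t: 4.72
eef_pos: [0.4577, -0.0194, 0.2104]
ee_rot: [-3.14, 0.0, -1.29]
force: [0.8, 1.1, 0.2]
width: 0.06
```

Call:
move_arm:
  deltas:
    - [0, 0, 0, 0, 0, 0]
    - [0, 0, 0, 0, 0, 0]
    - [0, 0, 0, 0, 0, 0]
    - [0, 0, 0, 0, 0, 0]
    - [0, 0, 0, 0, 0, 0]

```text
t: 5.13
eef_pos: [0.4575, -0.0194, 0.2096]
ee_rot: [3.142, -0.0, -1.29]
force: [-0.1, -0.1, -0.8]
width: 0.0263
```

Call:
move_arm:
  deltas:
    - [0, 0, 0, 0, 0, 0]
    - [0, 0, 0, 0, 0, 0]
    - [0, 0, 0, 0, 0, 0]
    - [0, 0, 5, 0, 0, 0]
    - [0, 0, 20, 0, 0, 0]

```text
t: 5.55
eef_pos: [0.456, -0.0199, 0.2326]
ee_rot: [3.135, 0.0, -1.291]
force: [0.1, 0.1, -2.1]
width: 0.0156
```

Call:
move_arm:
  deltas:
    - [0, 0, 25, 0, 0, 0]
    - [0, -14, 25, 0, 0, 0]
    - [0, -26, 10, 0, 0, 0]
    - [-1, -32, 0, 0, 0, 0]
    - [-1, -32, 0, 0, 0, 0]

```text
t: 5.97
eef_pos: [0.4552, -0.1241, 0.296]
ee_rot: [-3.14, -0.0, -1.288]
force: [0.5, 0.4, -2.3]
width: 0.0158
```

Call:
move_arm:
  deltas:
    - [-1, -32, 0, 0, 0, 0]
    - [-1, -32, 0, 0, 0, 0]
    - [0, -32, 0, 0, 0, 0]
    - [0, -32, 0, 0, 0, 0]
    - [0, -30, 0, 0, 0, 0]

```text
t: 6.38
eef_pos: [0.4528, -0.2831, 0.2947]
ee_rot: [3.141, 0.001, -1.29]
force: [1.1, 0.2, -1.3]
width: 0.016
```

Call:
move_arm:
  deltas:
    - [0, -22, 0, 0, 0, 0]
    - [0, -12, -10, 0, 0, 0]
    - [0, 0, -25, 0, 0, 0]
    - [0, 0, 0, 0, 0, 0]
    - [0, 0, 0, 0, 0, 0]

```text
t: 6.8
eef_pos: [0.4525, -0.315, 0.2582]
ee_rot: [3.138, 0.003, -1.291]
force: [-0.8, -0.2, -1.3]
width: 0.0154
```

Call:
move_arm:
  deltas:
    - [0, 0, -20, 0, 0, 0]
    - [0, 0, -12, 0, 0, 0]
    - [0, 0, -6, 0, 0, 0]
    - [0, 0, -3, 0, 0, 0]
    - [0, 0, 0, 0, 0, 0]

```text
t: 7.22
eef_pos: [0.4538, -0.315, 0.219]
ee_rot: [3.141, -0.0, -1.289]
force: [-0.1, -0.5, -2.4]
width: 0.0158
```

Call:
move_arm:
  deltas:
    - [0, 0, 0, 0, 0, 0]
    - [0, 0, 0, 0, 0, 0]
    - [0, 0, 0, 0, 0, 0]
    - [0, 0, 0, 0, 0, 0]
    - [0, 0, 0, 0, 0, 0]
  claw: 110

```text
t: 7.63
eef_pos: [0.4536, -0.3155, 0.2191]
ee_rot: [-3.141, -0.0, -1.29]
force: [-0.1, 0.4, -0.6]
width: 0.0437
```

Call:
move_arm:
  deltas:
    - [0, 0, 0, 0, 0, 0]
    - [0, 0, 15, 0, 0, 0]
    - [0, 0, 30, 0, 0, 0]
    - [0, 0, 35, 0, 0, 0]
    - [0, 0, 25, 0, 0, 0]

```text
t: 8.05
eef_pos: [0.4537, -0.3157, 0.3262]
ee_rot: [-3.141, -0.001, -1.29]
force: [0.6, -0.1, 0.5]
width: 0.0493
```

Call:
move_arm:
  deltas:
    - [7, 11, 0, 0, 0, -1.7]
    - [14, 21, 0, 0, 0, -1.7]
    - [14, 21, 0, 0, 0, -1.7]
    - [14, 21, 0, 0, 0, -1.7]
    - [14, 21, 0, 0, 0, -1.7]
  claw: 0

```text
t: 8.47
eef_pos: [0.5168, -0.2196, 0.3239]
ee_rot: [-3.141, -0.0, -1.44]
force: [-0.0, -0.3, 0.3]
width: 0.0777
```

Call:
move_arm:
  deltas:
    - [14, 21, 0, 0, 0, -1.7]
    - [14, 21, 0, 0, 0, -1.7]
    - [13, 21, -10, 0, 0, -1.7]
    - [8, 12, -20, 0, 0, 0]
    - [0, 0, -25, 0, 0, 0]

```text
t: 8.88
eef_pos: [0.5678, -0.1433, 0.2697]
ee_rot: [-3.137, -0.0, -1.525]
force: [-0.5, -1.1, -0.3]
width: 0.0877
```

Call:
move_arm:
  deltas:
    - [0, 0, -25, 0, 0, 0]
    - [0, 0, -20, 0, 0, 0]
    - [0, 0, -12, 0, 0, 0]
    - [0, 0, -4, 0, 0, 0]
    - [0, 0, 0, 0, 0, 0]

```text
t: 9.3
eef_pos: [0.5652, -0.1455, 0.2066]
ee_rot: [3.139, -0.0, -1.527]
force: [0.3, 0.1, 0.2]
width: 0.0876
```

Call:
move_arm:
  deltas:
    - [0, 0, 0, 0, 0, 0]
    - [0, 0, 0, 0, 0, 0]
    - [0, 0, 0, 0, 0, 0]
    - [0, 0, 0, 0, 0, 0]
    - [0, 0, 0, 0, 0, 0]
  claw: 255

```text
t: 9.72
eef_pos: [0.5656, -0.1455, 0.2084]
ee_rot: [-3.14, 0.0, -1.527]
force: [0.7, 0.9, -0.7]
width: 0.0601
```

Call:
move_arm:
  deltas:
    - [0, 0, 0, 0, 0, 0]
    - [0, 0, 0, 0, 0, 0]
    - [0, 0, 0, 0, 0, 0]
    - [0, 0, 0, 0, 0, 0]
    - [0, 0, 0, 0, 0, 0]

```text
t: 10.13
eef_pos: [0.5655, -0.1455, 0.2076]
ee_rot: [3.142, -0.0, -1.527]
force: [-0.7, -0.5, 0.3]
width: 0.0265
```

Call:
move_arm:
  deltas:
    - [0, 0, 0, 0, 0, 0]
    - [0, 0, 0, 0, 0, 0]
    - [0, 0, 0, 0, 0, 0]
    - [0, 0, 5, 0, 0, 0]
    - [0, 0, 20, 0, 0, 0]

```text
t: 10.55
eef_pos: [0.5639, -0.1454, 0.23]
ee_rot: [3.135, 0.001, -1.528]
force: [-0.4, 0.3, -1.9]
width: 0.0162
```

Call:
move_arm:
  deltas:
    - [0, 0, 30, 0, 0, 0]
    - [0, 0, 30, 0, 0, 0]
    - [-2, -10, 10, 0, 0, 0]
    - [-2, -24, 0, 0, 0, 0]
    - [-2, -32, 0, 0, 0, 0]

```text
t: 10.97
eef_pos: [0.5595, -0.2109, 0.3041]
ee_rot: [-3.139, 0.0, -1.525]
force: [0.0, 0.2, -2.4]
width: 0.0157
```

Call:
move_arm:
  deltas:
    - [-2, -32, 0, 0, 0, 0]
    - [-2, -32, 0, 0, 0, 0]
    - [-1, -32, 0, 0, 0, 0]
    - [-1, -32, 0, 0, 0, 0]
    - [0, -20, 0, 0, 0, 0]

```text
t: 11.38
eef_pos: [0.5525, -0.3622, 0.3022]
ee_rot: [3.14, 0.0, -1.529]
force: [0.5, -0.2, -1.0]
width: 0.0158
```

Call:
move_arm:
  deltas:
    - [0, -10, 0, 0, 0, 0]
    - [0, 0, -20, 0, 0, 0]
    - [0, 0, -15, 0, 0, 0]
    - [0, 0, 0, 0, 0, 0]
    - [0, 0, 0, 0, 0, 0]

```text
t: 11.8
eef_pos: [0.553, -0.3691, 0.2668]
ee_rot: [3.139, 0.001, -1.527]
force: [0.1, 0.2, -1.4]
width: 0.0158
```

Call:
move_arm:
  deltas:
    - [0, 0, -20, 0, 0, 0]
    - [0, 0, -18, 0, 0, 0]
    - [0, 0, -8, 0, 0, 0]
    - [0, 0, -4, 0, 0, 0]
    - [0, 0, 0, 0, 0, 0]

```text
t: 12.22
eef_pos: [0.5537, -0.3692, 0.2177]
ee_rot: [3.141, 0.0, -1.527]
force: [0.0, 0.3, -1.3]
width: 0.0161
```

Call:
move_arm:
  deltas:
    - [0, 0, 0, 0, 0, 0]
    - [0, 0, 0, 0, 0, 0]
    - [0, 0, 0, 0, 0, 0]
    - [0, 0, 0, 0, 0, 0]
    - [0, 0, 0, 0, 0, 0]
  claw: 110

```text
t: 12.63
eef_pos: [0.5537, -0.3695, 0.2184]
ee_rot: [-3.141, -0.0, -1.527]
force: [0.5, 0.2, -0.1]
width: 0.0438
```

Call:
move_arm:
  deltas:
    - [0, 0, 0, 0, 0, 0]
    - [0, 0, 15, 0, 0, 0]
    - [0, 0, 30, 0, 0, 0]
    - [0, 0, 35, 0, 0, 0]
    - [0, 15, 30, 0, 0, 0]

```text
t: 13.05
eef_pos: [0.5534, -0.3559, 0.3292]
ee_rot: [3.141, -0.001, -1.529]
force: [0.8, 0.6, 0.0]
width: 0.0496
```

Call:
move_arm:
  deltas:
    - [0, 25, 10, 0, 0, 1]
    - [0, 32, 0, 0, 0, 1]
    - [0, 32, 0, 0, 0, 1]
    - [0, 32, 0, 0, 0, 1]
    - [1, 32, 0, 0, 0, 1]
  claw: 0

```text
t: 13.47
eef_pos: [0.554, -0.2002, 0.338]
ee_rot: [-3.141, -0.0, -1.44]
force: [1.2, -0.0, 0.6]
width: 0.0776
```

Call:
move_arm:
  deltas:
    - [1, 32, 0, 0, 0, 1]
    - [1, 32, 0, 0, 0, 1]
    - [1, 32, 0, 0, 0, 1]
    - [1, 20, 0, 0, 0, 0]
    - [0, 0, 0, 0, 0, 0]

```text
t: 13.88
eef_pos: [0.5587, -0.0823, 0.3381]
ee_rot: [-3.14, 0.0, -1.385]
force: [-0.5, -0.2, 0.2]
width: 0.0881
```

```bash
python3 - <<'E'
from h import *
s=arm.get_state(); im=save('wrist','w2.png'); print(s['eef_pos'].round(4),np.degrees(s['ee_rot'])[2])
for c in ['wrist','top']:
    if c=='top': arm.grab_frame('top')
    for r in arm.spot_point('die_1',c)[:6]: print(c,np.round(r['xy']),r['score'],atz(c,r['xy'],0,s).round(3))
E
```

```text
[ 0.5587 -0.0823  0.3381] -79.32851186657618
wrist [246. 202.] 0.77 [ 0.563 -0.054  0.   ]
top [356. 188.] 0.84 [ 0.551 -0.372  0.   ]
top [376. 274.] 0.77 [ 0.292 -0.413  0.   ]
top [401. 185.] 0.77 [ 0.555 -0.51   0.   ]
top [338. 222.] 0.58 [ 0.448 -0.307  0.   ]
top [254. 185.] 0.54 [ 0.567 -0.061  0.   ]
```

Call:
move_arm:
  deltas:
    - [0, 13, -20, 0, 0, 0]
    - [-1, 13, -25, 0, 0, 0]
    - [0, 0, -28, 0, 0, 0]
    - [0, 0, -28, 0, 0, 0]
    - [0, 0, -18, 0, 0, 0]

```text
t: 14.5
eef_pos: [0.5566, -0.0606, 0.2162]
ee_rot: [3.139, 0.0, -1.39]
force: [-0.5, 0.1, -0.6]
width: 0.0878
```

Call:
move_arm:
  deltas:
    - [0, 0, -8, 0, 0, 0]
    - [0, 0, -2, 0, 0, 0]
    - [0, 0, 0, 0, 0, 0]
    - [0, 0, 0, 0, 0, 0]
    - [0, 0, 0, 0, 0, 0]
  claw: 255

```text
t: 14.92
eef_pos: [0.5581, -0.0596, 0.21]
ee_rot: [-3.139, -0.0, -1.388]
force: [0.5, 0.3, -0.8]
width: 0.0596
```

Call:
move_arm:
  deltas:
    - [0, 0, 0, 0, 0, 0]
    - [0, 0, 0, 0, 0, 0]
    - [0, 0, 0, 0, 0, 0]
    - [0, 0, 0, 0, 0, 0]
    - [0, 0, 0, 0, 0, 0]

```text
t: 15.33
eef_pos: [0.5576, -0.0593, 0.2089]
ee_rot: [-3.141, -0.0, -1.388]
force: [1.8, 0.4, -1.2]
width: 0.0264
```

Call:
move_arm:
  deltas:
    - [0, 0, 0, 0, 0, 0]
    - [0, 0, 0, 0, 0, 0]
    - [0, 0, 0, 0, 0, 0]
    - [0, 0, 5, 0, 0, 0]
    - [0, 0, 20, 0, 0, 0]

```text
t: 15.75
eef_pos: [0.5557, -0.0597, 0.231]
ee_rot: [3.135, 0.001, -1.389]
force: [0.7, -0.4, -2.5]
width: 0.0157
```

Call:
move_arm:
  deltas:
    - [0, 0, 30, 0, 0, 0]
    - [0, -5, 30, 0, 0, 0]
    - [0, -15, 10, 0, 0, 0]
    - [1, -28, 0, 0, 0, 0]
    - [1, -32, 0, 0, 0, 0]

```text
t: 16.17
eef_pos: [0.5593, -0.1393, 0.305]
ee_rot: [-3.14, 0.0, -1.386]
force: [-0.0, -0.2, -3.1]
width: 0.0159
```

Call:
move_arm:
  deltas:
    - [1, -32, 0, 0, 0, -1]
    - [1, -32, 0, 0, 0, -2]
    - [1, -32, 0, 0, 0, -2]
    - [1, -25, 0, 0, 0, -2]
    - [0, -13, 0, 0, 0, -2]

```text
t: 16.58
eef_pos: [0.5628, -0.276, 0.3031]
ee_rot: [3.14, 0.0, -1.549]
force: [-0.1, 0.9, -0.8]
width: 0.0158
```

Call:
move_arm:
  deltas:
    - [0, -6, 0, 0, 0, 0]
    - [0, 0, -20, 0, 0, 0]
    - [0, 0, -15, 0, 0, 0]
    - [0, 0, 0, 0, 0, 0]
    - [0, 0, 0, 0, 0, 0]

```text
t: 17.0
eef_pos: [0.5631, -0.2788, 0.268]
ee_rot: [3.139, 0.001, -1.544]
force: [-0.3, -0.5, -1.2]
width: 0.0156
```

Call:
move_arm:
  deltas:
    - [0, 0, -20, 0, 0, 0]
    - [0, 0, -18, 0, 0, 0]
    - [0, 0, -8, 0, 0, 0]
    - [0, 0, -4, 0, 0, 0]
    - [0, 0, 0, 0, 0, 0]

```text
t: 17.42
eef_pos: [0.5637, -0.2791, 0.2187]
ee_rot: [3.141, -0.0, -1.544]
force: [-0.8, -0.4, -1.8]
width: 0.0163
```

Call:
move_arm:
  deltas:
    - [0, 0, 0, 0, 0, 0]
    - [0, 0, 0, 0, 0, 0]
    - [0, 0, 0, 0, 0, 0]
    - [0, 0, 0, 0, 0, 0]
    - [0, 0, 0, 0, 0, 0]
  claw: 110

```text
t: 17.83
eef_pos: [0.5636, -0.2795, 0.2193]
ee_rot: [-3.141, -0.0, -1.545]
force: [0.0, 0.0, 0.2]
width: 0.0441
```

Call:
move_arm:
  deltas:
    - [0, 0, 0, 0, 0, 0]
    - [0, 0, 15, 0, 0, 0]
    - [0, 0, 30, 0, 0, 0]
    - [0, 0, 35, 0, 0, 0]
    - [0, 0, 30, 0, 0, 0]

```text
t: 18.25
eef_pos: [0.5634, -0.2795, 0.3304]
ee_rot: [3.141, -0.0, -1.545]
force: [1.1, -0.7, -0.3]
width: 0.05
```

Call:
move_arm:
  deltas:
    - [0, 0, 30, 0, 0, 0]
    - [0, 15, 30, 0, 0, 6]
    - [-4, 30, 30, 0, 0, 6]
    - [-5, 31, 20, 0, 0, 6]
    - [-5, 31, 0, 0, 0, 6]
  claw: 0

```text
t: 18.67
eef_pos: [0.55, -0.1727, 0.4432]
ee_rot: [-3.135, -0.005, -1.121]
force: [0.4, 0.4, 0.1]
width: 0.0775
```

Call:
move_arm:
  deltas:
    - [-5, 31, 0, 0, 0, 6]
    - [-5, 31, 0, 0, 0, 6]
    - [-5, 31, 0, 0, 0, 6]
    - [-5, 31, 0, 0, 0, 6]
    - [-5, 31, 0, 0, 0, 6]

```text
t: 19.08
eef_pos: [0.5239, -0.0168, 0.4383]
ee_rot: [-3.141, -0.0, -0.597]
force: [0.9, 0.1, 0.2]
width: 0.0876
```

Call:
move_arm:
  deltas:
    - [-5, 31, 0, 0, 0, 6]
    - [-5, 31, 0, 0, 0, 6]
    - [-5, 31, 0, 0, 0, 6]
    - [-5, 31, 0, 0, 0, 6]
    - [-5, 31, 0, 0, 0, 6]

```text
t: 19.5
eef_pos: [0.4989, 0.1382, 0.4383]
ee_rot: [-3.141, -0.0, -0.074]
force: [0.1, -0.5, 0.0]
width: 0.0878
```

Call:
move_arm:
  deltas:
    - [-5, 31, 0, 0, 0, 6]
    - [-5, 31, 0, 0, 0, 6]
    - [-5, 31, 0, 0, 0, 6]
    - [-5, 31, 0, 0, 0, 6]
    - [0, 16, 0, 0, 0, 2]

```text
t: 19.92
eef_pos: [0.4787, 0.2795, 0.4381]
ee_rot: [-3.141, -0.0, 0.382]
force: [-0.0, -1.0, -0.3]
width: 0.0876
```

```bash
python3 - <<'E'
from h import *
s=arm.get_state(); im=save('wrist','w3.png'); print(s['eef_pos'].round(4),np.degrees(s['ee_rot']))
t=save('top','t3.png'); 
for r in arm.spot_point('die_1','top')[:7]: print('top',np.round(r['xy']),r['score'],atz('top',r['xy'],0,s).round(3))
for k,z in [('door',.012),('knuckle_low',.032),('knuckle_high',.132)]:
  for r in arm.spot_point(k,'wrist')[:2]: print(k,np.round(r['xy']),r['score'],atz('wrist',r['xy'],z,s).round(4))
a=np.hstack([cv2.resize(im,(512,384)),cv2.resize(t[160:288,300:390],(270,384))])[:,:,::-1]
cv2.imwrite('pics/v3.png',a)
E
```

```text
[0.4787 0.2795 0.4381] [-1.79971393e+02 -2.67744482e-02  2.19152067e+01]
top [340. 223.] 0.9 [ 0.447 -0.314  0.   ]
top [357. 186.] 0.88 [ 0.556 -0.373  0.   ]
top [148. 279.] 0.77 [0.297 0.258 0.   ]
top [326. 182.] 0.72 [ 0.573 -0.278  0.   ]
top [400. 184.] 0.72 [ 0.559 -0.508  0.   ]
top [342. 199.] 0.68 [ 0.517 -0.323  0.   ]
top [376. 272.] 0.63 [ 0.297 -0.413  0.   ]
door [235. 143.] 0.69 [0.4941 0.3121 0.012 ]
knuckle_low [235.  60.] 0.78 [0.5836 0.3456 0.032 ]
knuckle_high [227.  42.] 0.88 [0.5834 0.3467 0.132 ]
```

View pics/v3.png

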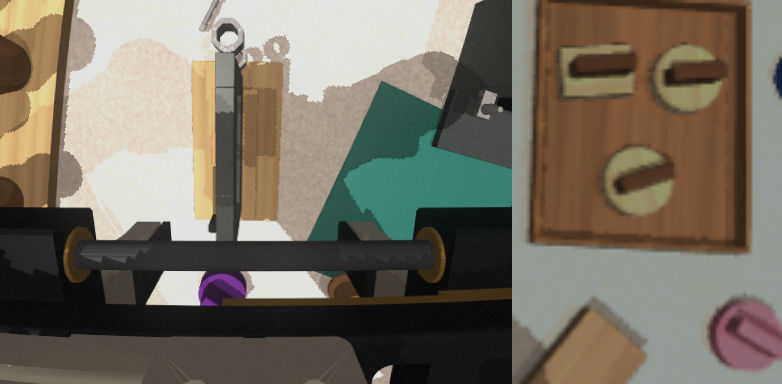

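```bash
python3 - <<'E'
from h import *
s=arm.get_state(); im=cv2.imread('pics/w3.png'); g=cv2.cvtColor(im,cv2.COLOR_BGR2GRAY).astype(int)
for r in (65,90,120,150,180,205): print(r,list(g[r,208:250]))
print('kn top',atz('wrist',(228.5,36),.158,s).round(4))
# predicted centre line if knuckle at .5834,.3465, and yaw 20,22,24
for yd in (20,22,24):
    u=np.array([np.cos(np.radians(yd)),np.sin(np.radians(yd))])
    print(yd,[proj('wrist',np.append(np.array([.5834,.3465])-d*u,.177),s).round(0).tolist() for d in (.02,.101,.15)])
a=cv2.resize(im[0:240,170:300],None,fx=2.5,fy=2.5,interpolation=cv2.INTER_CUBIC); cv2.imwrite('pics/v4.png',a)
E
```

```text
65 [np.int64(191), np.int64(192), np.int64(193), np.int64(194), np.int64(192), np.int64(193), np.int64(190), np.int64(134), np.int64(151), np.int64(149), np.int64(145), np.int64(147), np.int64(146), np.int64(144), np.int64(145), np.int64(142), np.int64(143), np.int64(145), np.int64(142), np.int64(141), np.int64(141), np.int64(140), np.int64(142), np.int64(143), np.int64(142), np.int64(132), np.int64(87), np.int64(54), np.int64(52), np.int64(53), np.int64(98), np.int64(170), np.int64(179), np.int64(167), np.int64(121), np.int64(63), np.int64(59), np.int64(73), np.int64(101), np.int64(136), np.int64(151), np.int64(129)]
90 [np.int64(193), np.int64(193), np.int64(195), np.int64(194), np.int64(190), np.int64(191), np.int64(182), np.int64(125), np.int64(147), np.int64(147), np.int64(146), np.int64(148), np.int64(147), np.int64(142), np.int64(147), np.int64(143), np.int64(145), np.int64(147), np.int64(143), np.int64(146), np.int64(146), np.int64(142), np.int64(145), np.int64(142), np.int64(139), np.int64(119), np.int64(64), np.int64(50), np.int64(51), np.int64(48), np.int64(49), np.int64(4
[... 2065 characters left out ...]
18), np.int64(112), np.int64(94), np.int64(74), np.int64(75), np.int64(73), np.int64(74), np.int64(72), np.int64(69), np.int64(71), np.int64(71), np.int64(70), np.int64(72), np.int64(71), np.int64(68), np.int64(68), np.int64(69), np.int64(70), np.int64(72), np.int64(68), np.int64(55), np.int64(49), np.int64(50), np.int64(51), np.int64(54), np.int64(52), np.int64(51), np.int64(54), np.int64(91), np.int64(127), np.int64(135), np.int64(134), np.int64(132), np.int64(131), np.int64(130), np.int64(130), np.int64(131)]
kn top [0.585  0.3383 0.158 ]
20 [[215.0, 58.0], [215.0, 170.0], [215.0, 231.0]]
22 [[215.0, 58.0], [219.0, 170.0], [222.0, 231.0]]
24 [[216.0, 58.0], [224.0, 170.0], [228.0, 231.0]]
```

View pics/v4.png

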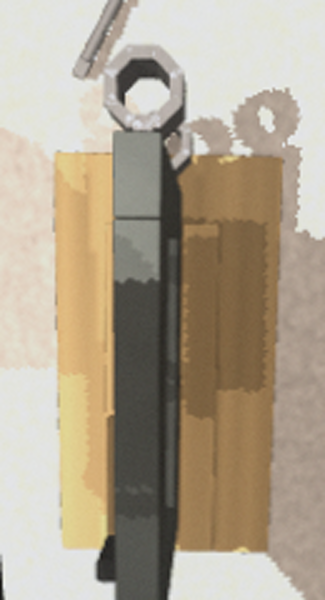

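```bash
python3 - <<'E'
from h import *
s=arm.get_state()
E=atz('wrist',(224,52),.177,s); P=atz('wrist',(224,200),.177,s); u=(E-P)[:2]; u/=np.linalg.norm(u)
print('end',E,'P',P,'ang',np.degrees(np.arctan2(u[1],u[0])))
k=atz('wrist',(228.4,34.5),.158,s)[:2]
c1=E[:2]-.085*u; c2=k-.101*u; print('centre from edge',c1,'from knuckle',c2)
print('move to',(c1+c2)/2-s['eef_pos'][:2])
E
```

```text
end [0.57057699 0.334726   0.177     ] P [0.46923762 0.29739656 0.177     ] ang 20.221813982707484
centre from edge [0.49081626 0.30534528] from knuckle [0.4912236  0.30387024]
move to [0.01135002 0.02855366]
```

Call:
move_arm:
  deltas:
    - [3, 7, -15, 0, 0, -0.5]
    - [4, 8, -25, 0, 0, -0.6]
    - [4, 8, -25, 0, 0, -0.6]
    - [0, 5, -20, 0, 0, 0]
    - [0, 0, -15, 0, 0, 0]
  squeeze: 60

```text
t: 20.63
eef_pos: [0.4908, 0.3041, 0.3361]
ee_rot: [3.141, 0.001, 0.343]
force: [-0.5, 0.1, -0.3]
width: 0.0877
```

Call:
move_arm:
  deltas:
    - [0, 0, -10, 0, 0, 0]
    - [0, 0, -6, 0, 0, 0]
    - [0, 0, 0, 0, 0, 0]
    - [0, 0, 0, 0, 0, 0]
    - [0, 0, 0, 0, 0, 0]

```text
t: 21.05
eef_pos: [0.4909, 0.3049, 0.3232]
ee_rot: [-3.141, -0.002, 0.345]
force: [-0.1, -0.2, 0.1]
width: 0.0877
```

Call:
move_arm:
  deltas:
    - [0, 0, 0, 0, 0, 0]
    - [0, 0, 0, 0, 0, 0]
    - [0, 0, 0, 0, 0, 0]
    - [0, 0, 0, 0, 0, 0]
    - [0, 0, 0, 0, 0, 0]
  claw: 255

```text
t: 21.47
eef_pos: [0.4906, 0.3049, 0.3222]
ee_rot: [-3.141, -0.0, 0.345]
force: [-0.4, 0.2, 0.4]
width: 0.0601
```

Call:
move_arm:
  deltas:
    - [0, 0, 0, 0, 0, 0]
    - [0, 0, 0, 0, 0, 0]
    - [0, 0, 0, 0, 0, 0]
    - [0, 0, 0, 0, 0, 0]
    - [0, 0, 0, 0, 0, 0]

```text
t: 21.88
eef_pos: [0.4906, 0.3049, 0.322]
ee_rot: [3.142, 0.0, 0.345]
force: [-0.4, 1.3, 0.4]
width: 0.0266
```

Call:
move_arm:
  deltas:
    - [0, 0, 0, 0, 0, 0]
    - [0, 0, 0, 0, 0, 0]
    - [0, 0, 0, 0, 0, 0]
    - [0, 0, 0, 0, 0, 0]
    - [0, 0, 0, 0, 0, 0]

```text
t: 22.3
eef_pos: [0.4904, 0.3054, 0.3219]
ee_rot: [-3.141, -0.0, 0.346]
force: [-2.3, 3.6, -1.2]
width: 0.0135
```

Call:
move_arm:
  deltas:
    - [0, 0, 4, 0, 0, 0]
    - [0, 0, 8, 0, 0, 0]
    - [0, 0, 10, 0, 0, 0]
    - [0, 0, 10, 0, 0, 0]
    - [0, 0, 10, 0, 0, 0]

```text
t: 22.72
eef_pos: [0.4902, 0.3049, 0.3638]
ee_rot: [3.142, 0.002, 0.345]
force: [-1.8, 3.6, -5.6]
width: 0.014
```

Call:
move_arm:
  deltas:
    - [0, 0, 10, 0, 0, 0]
    - [0, 0, 10, 0, 0, 0]
    - [0, 0, 10, 0, 0, 0]
    - [0, 0, 5, 0, 0, 0]
    - [0, 0, 0, 0, 0, 0]

```text
t: 23.13
eef_pos: [0.4909, 0.3048, 0.4008]
ee_rot: [-3.141, -0.002, 0.345]
force: [0.4, 0.2, -3.1]
width: 0.0139
```

```bash
python3 - <<'E'
from h import *
s=arm.get_state(); im=save('wrist','w5.png'); print(s['eef_pos'].round(4),np.degrees(s['ee_rot']),s['force'],s['moment'],s['width'])
c,M=camT('wrist',s)
for k in ['knuckle_low','knuckle_high']:
  for r in arm.spot_point(k,'wrist')[:2]: print(k,np.round(r['xy'],1),r['score'])
t=save('side','s5.png')
a=np.hstack([im[:200,150:350],cv2.resize(t[150:350,80:280],(200,200))])[:,:,::-1]
cv2.imwrite('pics/v5.png',cv2.resize(a,(800,400)))
E
```

```text
[0.4909 0.3048 0.4008] [-1.79964761e+02 -1.29507261e-01  1.97779235e+01] [ 0.35686507  0.1844963  -3.14588721] [-0.0776525   0.05214829 -0.1141432 ] 0.013862448933286193
knuckle_high [250.3  33.6] 0.56
```

View pics/v5.png

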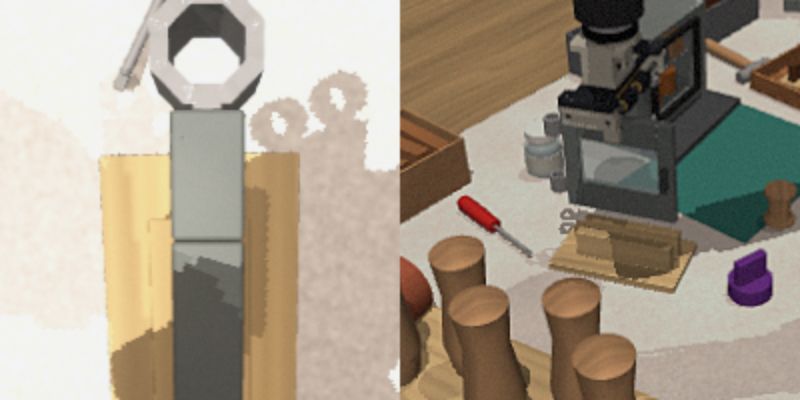

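Call:
move_arm:
  deltas:
    - [0, -6, 0, 0, 0, 0]
    - [1, -14, 0, 0, 0, -1]
    - [1, -22, 0, 0, 0, -1]
    - [1, -24, 0, 0, 0, -1]
    - [1, -24, 0, 0, 0, -1]

```text
t: 23.75
eef_pos: [0.4943, 0.2132, 0.3985]
ee_rot: [3.141, 0.001, 0.274]
force: [1.0, 0.3, -4.7]
width: 0.0135
```

Call:
move_arm:
  deltas:
    - [1, -24, 0, 0, 0, -1]
    - [1, -24, 0, 0, 0, -1]
    - [1, -24, 0, 0, 0, -1]
    - [1, -24, -5, 0, 0, -1]
    - [1, -24, -5, 0, 0, -1]

```text
t: 24.17
eef_pos: [0.4991, 0.0928, 0.3891]
ee_rot: [-3.142, -0.0, 0.187]
force: [-0.1, 0.3, -5.1]
width: 0.0139
```

Call:
move_arm:
  deltas:
    - [0, -22, -5, 0, 0, -1]
    - [0, -18, -5, 0, 0, -1]
    - [0, -12, -3, 0, 0, -0.5]
    - [0, -6, -2, 0, 0, 0]
    - [0, 0, 0, 0, 0, 0]

```text
t: 24.58
eef_pos: [0.4993, 0.0357, 0.3736]
ee_rot: [3.141, 0.001, 0.143]
force: [0.1, 0.2, -4.3]
width: 0.0138
```

```bash
python3 - <<'E'
from h import *
s=arm.get_state(); im=save('wrist','w6.png'); print(s['eef_pos'].round(4),np.degrees(s['ee_rot']),s['force'],s['width'])
yw=s['ee_rot'][2]; x=np.array([np.cos(yw),np.sin(yw),0])
print('kn top pred',proj('wrist',s['eef_pos']+.101*x-[0,0,.164],s))
for k in ['pin_low','pin_high','knuckle_high']:
  for r in arm.spot_point(k,'wrist')[:2]: print(k,np.round(r['xy'],1),r['score'])
for z,n in [(.079,'low'),(.179,'high')]: print(n,proj('wrist',[.642,.0575,z],s))
cv2.imwrite('pics/v6.png',cv2.resize(im[:192,130:386,::-1],(800,600),interpolation=cv2.INTER_CUBIC))
E
```

```text
[0.4993 0.0357 0.3736] [1.79986457e+02 4.70740032e-02 8.20869671e+00] [ 0.10873844  0.22027183 -4.31127292] 0.01376642901102814
kn top pred [254.95736217  22.87738239]
pin_low [248.1  15.9] 0.93
knuckle_high [248.4  31.3] 0.9
low [252.90324258   8.29421902]
high [252.25054633 -52.9062829 ]
```

View pics/v6.png

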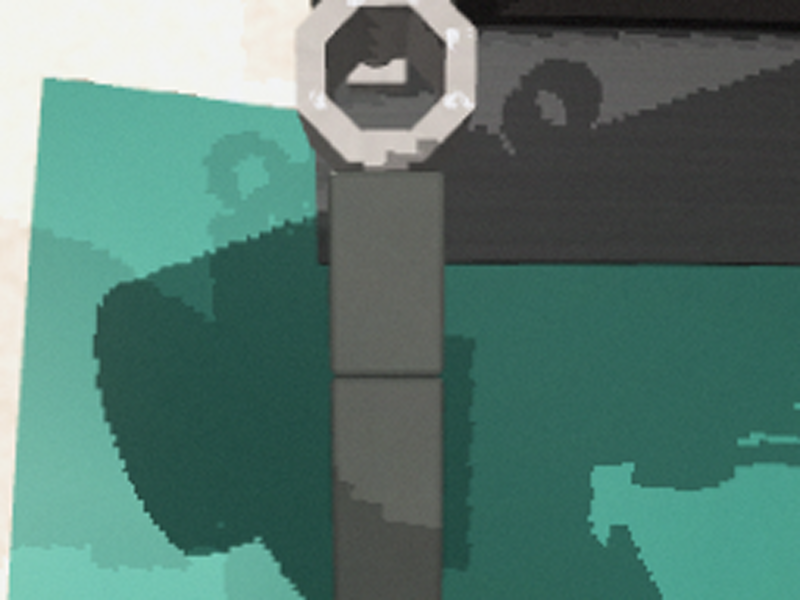

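```bash
python3 - <<'E'
from h import *
s=arm.get_state()
A=atz('wrist',(231.8,84.2),.015,s); print('apron corner',A)
th=np.radians(8.2); print('pin from apron',A[:2]+.055*np.array([np.cos(th),np.sin(th)])-.02*np.array([-np.sin(th),np.cos(th)]))
for d in [(0,50,60),(0,60,100),(20,60,100),(40,60,100),(30,60,60)]:
    q=dict(s); q['eef_pos']=s['eef_pos']+np.array(d)/1000
    print(d,[proj('wrist',[.642,.0575,z],q).round(0).tolist() for z in (.055,.079,.155,.179)])
E
```

```text
apron corner [0.5872457  0.07355362 0.015     ]
pin from apron [0.64453597 0.06160268]
(0, 50, 60) [[303.0, 42.0], [306.0, 37.0], [322.0, 15.0], [329.0, 5.0]]
(0, 60, 100) [[306.0, 50.0], [309.0, 46.0], [324.0, 30.0], [330.0, 23.0]]
(20, 60, 100) [[303.0, 68.0], [306.0, 65.0], [320.0, 53.0], [326.0, 48.0]]
(40, 60, 100) [[300.0, 85.0], [303.0, 84.0], [316.0, 77.0], [321.0, 74.0]]
(30, 60, 60) [[307.0, 73.0], [311.0, 70.0], [328.0, 58.0], [336.0, 53.0]]
```

Call:
move_arm:
  deltas:
    - [0, 0, 15, 0, 0, 0]
    - [0, 10, 25, 0, 0, 0]
    - [0, 15, 25, 0, 0, 0]
    - [5, 15, 25, 0, 0, 0]
    - [5, 12, 10, 0, 0, 0]

```text
t: 25.2
eef_pos: [0.51, 0.0905, 0.4783]
ee_rot: [-3.14, -0.006, 0.146]
force: [1.2, 0.7, -3.2]
width: 0.0137
```

Call:
move_arm:
  deltas:
    - [5, 8, 0, 0, 0, 0]
    - [5, 0, 0, 0, 0, 0]
    - [0, 0, 0, 0, 0, 0]
    - [0, 0, 0, 0, 0, 0]
    - [0, 0, 0, 0, 0, 0]

```text
t: 25.62
eef_pos: [0.5193, 0.0965, 0.4727]
ee_rot: [3.141, 0.002, 0.144]
force: [-1.0, 0.2, -4.2]
width: 0.0137
```

```bash
python3 - <<'E'
from h import *
s=arm.get_state(); im=save('wrist','w7.png'); print(s['eef_pos'].round(4),np.degrees(s['ee_rot']),s['force'],s['width'])
for k in ['pin_low','pin_high','knuckle_high','knuckle_low']:
  for r in arm.spot_point(k,'wrist')[:2]: print(k,np.round(r['xy'],1),r['score'])
for z in (.055,.079,.155,.179): print(z,proj('wrist',[.642,.0575,z],s))
cv2.imwrite('pics/v7.png',cv2.resize(im[20:140,220:380,::-1],(800,600),interpolation=cv2.INTER_CUBIC))
E
```

```text
[0.5193 0.0965 0.4727] [1.79955237e+02 1.35259047e-01 8.26693933e+00] [-0.9567638   0.20413851 -4.16914157] 0.013711065893779704
pin_low [297.   62.4] 0.92
knuckle_high [255.3  30.6] 0.71
0.055 [302.15109619  66.00946745]
0.079 [305.3300538   63.16036055]
0.155 [318.85470165  51.06988122]
0.179 [324.71996856  45.84249303]
```

View pics/v7.png

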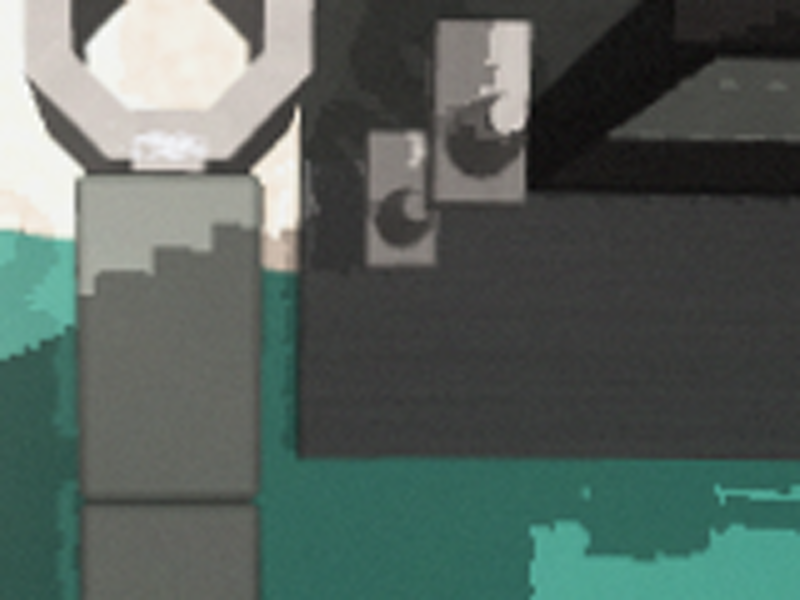

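```bash
python3 - <<'E'
from h import *
s=arm.get_state(); th=np.radians(8.3); u=np.array([np.cos(th),np.sin(th)])
for px,z in [((299.9,72.6),.055),((315.7,60.0),.155)]:
    P=atz('wrist',px,z,s)[:2]; print('pin',P+.01*u)
A=atz('wrist',(279.6,110.8),.015,s)[:2];print('apron',A, A+.055*u-.02*np.array([-u[1],u[0]]))
p=np.array([.6445,.0610])
for z in (.055,.079,.155,.179): print(z,proj('wrist',[*p,z],s))
yw=s['ee_rot'][2]; x=np.array([np.cos(yw),np.sin(yw),0])
print('kn top pred',proj('wrist',s['eef_pos']+.101*x-[0,0,.164],s))
im=cv2.imread('pics/w7.png'); cv2.imwrite('pics/v8.png',cv2.resize(im[0:60,205:305],(800,480),interpolation=cv2.INTER_CUBIC))
# slope of apron front edge
g=cv2.cvtColor(im,cv2.COLOR_BGR2HSV)[:,:,1].astype(int)
for c in (290,330,370,410,440): print(c,[int(v) for v in g[104:120,c]])
E
```

```text
pin [0.64531283 0.06056794]
pin [0.64511526 0.06047128]
apron [0.58857353 0.07276102] [0.64588457 0.0609101 ]
0.055 [299.62716634  64.4323495 ]
0.079 [302.61904215  61.43709816]
0.155 [315.33943062  48.73244187]
0.179 [320.85177505  43.24242804]
kn top pred [255.01246863  23.182989  ]
290 [4, 9, 0, 8, 8, 4, 4, 65, 121, 127, 131, 131, 129, 128, 131, 130]
330 [9, 4, 4, 8, 4, 13, 4, 63, 125, 132, 130, 138, 130, 134, 134, 132]
370 [9, 9, 9, 9, 9, 17, 13, 17, 124, 131, 133, 131, 134, 130, 135, 132]
410 [8, 8, 3, 6, 6, 11, 11, 8, 65, 135, 131, 134, 135, 131, 134, 135]
440 [6, 3, 6, 8, 3, 3, 3, 8, 33, 105, 128, 128, 127, 126, 133, 131]
```

View pics/v8.png

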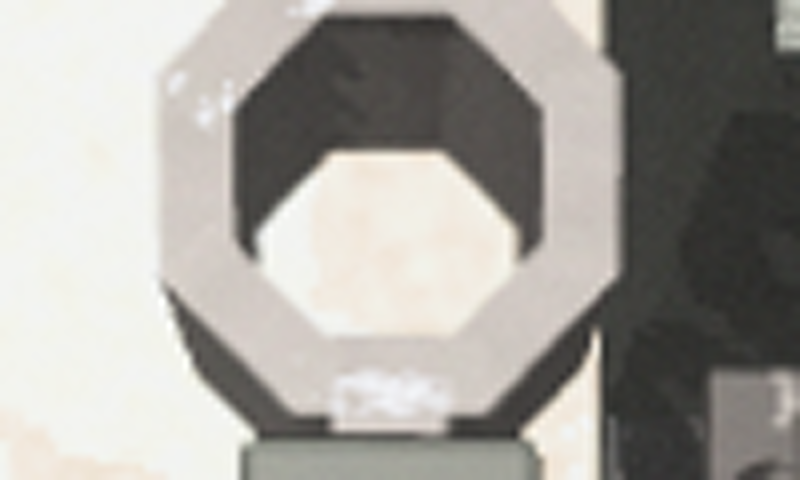

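Call:
move_arm:
  deltas:
    - [0, 0, -15, 0, 0, 0]
    - [0, 0, -25, 0, 0, 0]
    - [0, 0, -25, 0, 0, 0]
    - [0, 0, -20, 0, 0, 0]
    - [0, 0, -8, 0, 0, 0]

```text
t: 26.28
eef_pos: [0.5186, 0.0964, 0.3781]
ee_rot: [3.141, 0.004, 0.144]
force: [-0.5, -0.6, -4.7]
width: 0.0135
```

Call:
move_arm:
  deltas:
    - [0, 0, -3, 0, 0, 0]
    - [0, 0, 0, 0, 0, 0]
    - [0, 0, 0, 0, 0, 0]
    - [0, 0, 0, 0, 0, 0]
    - [0, 0, 0, 0, 0, 0]

```text
t: 26.7
eef_pos: [0.5199, 0.097, 0.3792]
ee_rot: [-3.141, -0.002, 0.145]
force: [1.0, -0.7, -4.3]
width: 0.0135
```

Call:
move_arm:
  deltas:
    - [3, -6, 0, 0, 0, 0]
    - [5, -10, 0, 0, 0, 0]
    - [6, -12, 0, 0, 0, 0]
    - [6, -12, 0, 0, 0, 0]
    - [4, -8, 0, 0, 0, 0]

```text
t: 27.12
eef_pos: [0.5443, 0.0473, 0.3782]
ee_rot: [3.141, -0.0, 0.144]
force: [-0.5, -0.5, -3.8]
width: 0.0136
```

Call:
move_arm:
  deltas:
    - [1, -3, 0, 0, 0, 0]
    - [0, 0, 0, 0, 0, 0]
    - [0, 0, 0, 0, 0, 0]
    - [0, 0, 0, 0, 0, 0]
    - [0, 0, 0, 0, 0, 0]

```text
t: 27.53
eef_pos: [0.5444, 0.0462, 0.3781]
ee_rot: [-3.141, -0.0, 0.145]
force: [-0.3, 0.9, -3.8]
width: 0.0139
```

```bash
python3 - <<'E'
from h import *
s=arm.get_state(); im=save('wrist','w9.png'); print(s['eef_pos'].round(4),np.degrees(s['ee_rot']),s['force'],s['width'])
yw=s['ee_rot'][2]; x=np.array([np.cos(yw),np.sin(yw),0]); y=np.array([np.sin(yw),-np.cos(yw),0])
k=s['eef_pos']+.1017*x-.0007*y; print('knuckle-pin mm',(k[:2]-[.6452,.0605])*1000)
for z in (.155,.179): print(proj('wrist',[.6452,.0605,z],s))
sd=save('side','s9.png')
a=cv2.resize(im[0:60,205:305],(800,480),interpolation=cv2.INTER_CUBIC)[:,:,::-1]
b=cv2.resize(sd[150:240,150:260],(400,327))[:,:,::-1]
cv2.imwrite('pics/v9.png',np.vstack([a[:270],np.hstack([b,b*0])]))
E
```

```text
[0.5444 0.0462 0.3781] [-1.79993695e+02 -5.25929377e-03  8.31455083e+00] [-0.29301019  0.87500487 -3.777702  ] 0.013949092277447618
knuckle-pin mm [-0.24972568  1.14154087]
[255.5801971  48.0244185]
[255.78792926  39.3592127 ]
```

View pics/v9.png

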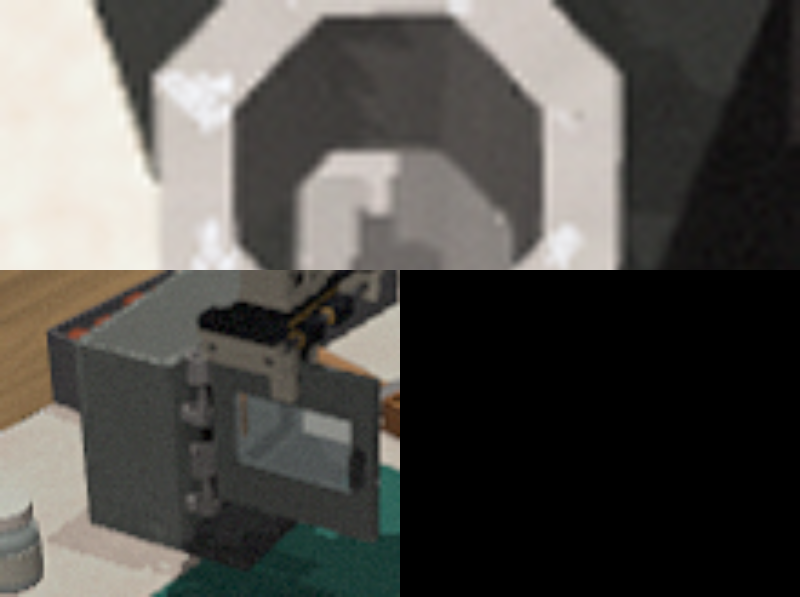

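Call:
move_arm:
  deltas:
    - [0, -1, 0, 0, 0, 0]
    - [0, 0, -2, 0, 0, 0]
    - [0, 0, -3, 0, 0, 0]
    - [0, 0, -3, 0, 0, 0]
    - [0, 0, -2, 0, 0, 0]

```text
t: 28.05
eef_pos: [0.5444, 0.0449, 0.3674]
ee_rot: [3.142, 0.001, 0.145]
force: [-0.3, -0.0, -4.8]
width: 0.0137
```

Call:
move_arm:
  deltas:
    - [0, 0, -2, 0, 0, 0]
    - [0, 0, -2, 0, 0, 0]
    - [0, 0, -2, 0, 0, 0]
    - [0, 0, 0, 0, 0, 0]
    - [0, 0, 0, 0, 0, 0]

```text
t: 28.47
eef_pos: [0.5446, 0.0449, 0.3619]
ee_rot: [3.141, 0.0, 0.145]
force: [0.1, 0.2, -4.6]
width: 0.0136
```

Call:
move_arm:
  deltas:
    - [0, 0, -2, 0, 0, 0]
    - [0, 0, -2, 0, 0, 0]
    - [0, 0, -2, 0, 0, 0]
    - [0, 0, -2, 0, 0, 0]
    - [0, 0, 0, 0, 0, 0]

```text
t: 28.88
eef_pos: [0.5444, 0.0449, 0.3535]
ee_rot: [3.142, 0.001, 0.145]
force: [-0.6, 0.4, -4.1]
width: 0.014
```

Call:
move_arm:
  deltas:
    - [0, 0, -1, 0, 0, 0]
    - [0, 0, -1, 0, 0, 0]
    - [0, 0, -1, 0, 0, 0]
    - [0, 0, 0, 0, 0, 0]
    - [0, 0, 0, 0, 0, 0]

```text
t: 29.3
eef_pos: [0.5446, 0.0449, 0.3509]
ee_rot: [3.142, 0.0, 0.145]
force: [-0.2, 0.5, -4.4]
width: 0.0136
```

Call:
move_arm:
  deltas:
    - [0, 0, -1, 0, 0, 0]
    - [0, 0, -1, 0, 0, 0]
    - [0, 0, -1, 0, 0, 0]
    - [0, 0, -1, 0, 0, 0]
    - [0, 0, 0, 0, 0, 0]

```text
t: 29.72
eef_pos: [0.5445, 0.0449, 0.3467]
ee_rot: [3.142, 0.0, 0.145]
force: [-0.2, -0.5, -4.9]
width: 0.0138
```

Call:
move_arm:
  deltas:
    - [0, 0, -1, 0, 0, 0]
    - [0, 0, 0, 0, 0, 0]
    - [0, 0, -1, 0, 0, 0]
    - [0, 0, 0, 0, 0, 0]
    - [0, 0, 0, 0, 0, 0]

```text
t: 30.13
eef_pos: [0.5446, 0.0449, 0.345]
ee_rot: [3.142, -0.0, 0.145]
force: [0.1, 0.1, -5.0]
width: 0.0136
```

Call:
move_arm:
  deltas:
    - [0, 0, -1, 0, 0, 0]
    - [0, 0, 0, 0, 0, 0]
    - [0, 0, -1, 0, 0, 0]
    - [0, 0, 0, 0, 0, 0]
    - [0, 0, 0, 0, 0, 0]

```text
t: 30.55
eef_pos: [0.5445, 0.0448, 0.3443]
ee_rot: [3.141, -0.001, 0.145]
force: [-6.7, -0.6, 7.6]
width: 0.0135
```

Call:
move_arm:
  deltas:
    - [0, 0, 0, 0, 0, 0]
    - [0, 0, 0, 0, 0, 0]
    - [0, 0, 0, 0, 0, 0]
    - [0, 0, 0, 0, 0, 0]
    - [0, 0, 0, 0, 0, 0]
  claw: 0

```text
t: 30.97
eef_pos: [0.5447, 0.045, 0.3429]
ee_rot: [-3.142, -0.0, 0.145]
force: [0.0, 0.5, -0.4]
width: 0.0414
```

Call:
move_arm:
  deltas:
    - [0, 0, 0, 0, 0, 0]
    - [0, 0, 0, 0, 0, 0]
    - [0, 0, 0, 0, 0, 0]
    - [0, 0, 5, 0, 0, 0]
    - [0, 0, 10, 0, 0, 0]

```text
t: 31.38
eef_pos: [0.5443, 0.0448, 0.3575]
ee_rot: [3.141, 0.002, 0.144]
force: [0.1, 0.2, 0.3]
width: 0.0749
```

Call:
move_arm:
  deltas:
    - [0, 0, 20, 0, 0, 0]
    - [0, 0, 25, 0, 0, 0]
    - [0, 0, 25, 0, 0, 0]
    - [0, 0, 10, 0, 0, 0]
    - [0, 0, 0, 0, 0, 0]

```text
t: 31.8
eef_pos: [0.5451, 0.0449, 0.4421]
ee_rot: [-3.141, -0.006, 0.145]
force: [-0.5, 0.4, -0.3]
width: 0.0875
```

```bash
python3 - <<'E'
from h import *
s=arm.get_state(); im=save('wrist','w10.png'); print(s['t'],s['eef_pos'].round(4),np.degrees(s['ee_rot']),s['force'],s['width'])
sd=save('side','s10.png'); t=save('top','t10.png')
a=cv2.resize(im,(400,300)); b=cv2.resize(sd[150:240,150:260],(400,300)); c=cv2.resize(t[120:240,190:350],(400,300))
cv2.imwrite('pics/v10.png',np.vstack([np.hstack([a,b]),np.hstack([c,c*0])])[:,:,::-1])
E
```

```text
31.8 [0.5451 0.0449 0.4421] [-179.95077875   -0.35108693    8.3023091 ] [-0.53040282  0.4407532  -0.31749386] 0.08746476037186436
```

View pics/v10.png

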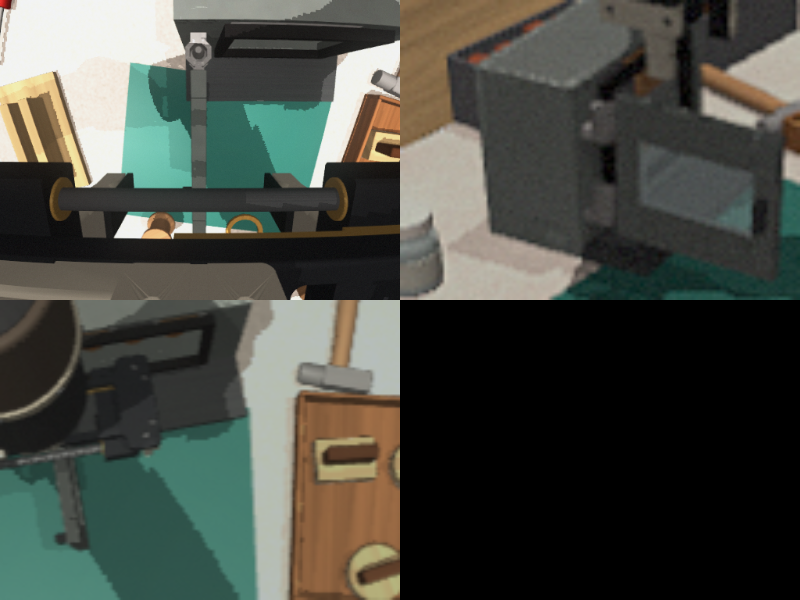

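```bash
python3 - <<'E'
from h import *
P=np.array([.6452,.0605]); th=np.radians(8.3); M=np.array([[np.cos(th),-np.sin(th)],[np.sin(th),np.cos(th)]])
prev=arm.get_state()['eef_pos'][:2]
def pt(al,ex=0,r=.12):
    a=np.radians(al); d=np.array([-np.cos(a),-np.sin(a)]); n=np.array([-np.sin(a),np.cos(a)])
    h=.011*abs(np.sin(a))+.022*abs(np.cos(a)); return P+M@(r*d+(.007+h+ex)*n)
for al,ex in [(0,.025),(0,0)]+[(k,0) for k in range(6,91,6)]:
    p=pt(al,ex); print(al,p.round(4),((p-prev)*1000).round(1)); prev=p
E
```

```text
0 [0.5187 0.0966] [-25.6  51.8]
0 [0.5223 0.0719] [  3.6 -24.7]
6 [0.5215 0.06  ] [ -0.8 -11.9]
12 [0.522  0.0478] [  0.5 -12.2]
18 [0.5237 0.0354] [  1.8 -12.3]
24 [0.5269 0.0231] [  3.2 -12.3]
30 [0.5315 0.0109] [  4.6 -12.2]
36 [ 0.5375 -0.0009] [  6.  -11.8]
42 [ 0.5449 -0.0122] [  7.4 -11.3]
48 [ 0.5537 -0.0227] [  8.8 -10.5]
54 [ 0.5639 -0.0323] [10.1 -9.6]
60 [ 0.5753 -0.0408] [11.4 -8.5]
66 [ 0.5877 -0.048 ] [12.4 -7.2]
72 [ 0.6011 -0.0537] [13.4 -5.7]
78 [ 0.6152 -0.0578] [14.1 -4.1]
84 [ 0.6298 -0.0602] [14.6 -2.4]
90 [ 0.6447 -0.0608] [14.9 -0.6]
```

Call:
move_arm:
  deltas:
    - [-2, 10, 0, 0, 0, 0]
    - [-3, 10, 0, 0, 0, 0]
    - [-4, 10, 0, 0, 0, 0]
    - [-4, 10, 0, 0, 0, 0]
    - [-4, 10, 0, 0, 0, 0]
  claw: 255
  squeeze: 20

```text
t: 32.37
eef_pos: [0.527, 0.0962, 0.4377]
ee_rot: [3.141, 0.001, 0.145]
force: [-0.5, -0.2, 0.3]
width: 0.0596
```

Call:
move_arm:
  deltas:
    - [-4, 0, 0, 0, 0, 0]
    - [-4, 0, 0, 0, 0, 0]
    - [0, 0, 0, 0, 0, 0]
    - [0, 0, -10, 0, 0, 0]
    - [0, 0, -20, 0, 0, 0]

```text
t: 32.78
eef_pos: [0.5202, 0.0949, 0.4095]
ee_rot: [-3.14, -0.005, 0.145]
force: [0.1, 0.3, -0.7]
width: 0.0264
```

Call:
move_arm:
  deltas:
    - [0, 0, -25, 0, 0, 0]
    - [0, 0, -25, 0, 0, 0]
    - [0, 0, -20, 0, 0, 0]
    - [0, 0, -8, 0, 0, 0]
    - [0, 0, 0, 0, 0, 0]

```text
t: 33.2
eef_pos: [0.519, 0.0943, 0.3277]
ee_rot: [3.14, 0.004, 0.144]
force: [0.5, -0.8, -0.2]
width: 0.0003
```

Call:
move_arm:
  deltas:
    - [1, -6, 0, 0, 0, 0]
    - [1, -6, 0, 0, 0, 0]
    - [1, -6, 0, 0, 0, 0]
    - [0, -6, 0, 0, 0, 0]
    - [0, -6, 0, 0, 0, 0]

```text
t: 33.62
eef_pos: [0.5228, 0.0641, 0.3308]
ee_rot: [-3.141, -0.001, 0.144]
force: [0.3, 0.2, 0.1]
width: 0.0006
```

Call:
move_arm:
  deltas:
    - [0, -6, 0, 0, 0, 0]
    - [0, -6, 0, 0, 0, 0]
    - [0, -6, 0, 0, 0, 0]
    - [1, -6, 0, 0, 0, 0]
    - [1, -6, 0, 0, 0, 0]

```text
t: 34.03
eef_pos: [0.5246, 0.0343, 0.3301]
ee_rot: [-3.142, -0.0, 0.145]
force: [-0.4, 0.8, 0.4]
width: 0.0006
```

```bash
python3 - <<'E'
from h import *
s=arm.get_state(); print(s['t'],s['eef_pos'].round(4),s['force'],s['width'])
im=save('side','s11.png'); t=save('wrist','w11.png')
cv2.imwrite('pics/v11.png',np.hstack([cv2.resize(im[130:250,150:310],(400,300)),cv2.resize(t,(400,300))])[:,:,::-1])
E
```

```text
34.0333 [0.5246 0.0343 0.3301] [-0.40988835  0.79459461  0.43829686] 0.0005867365122118746
```

View pics/v11.png

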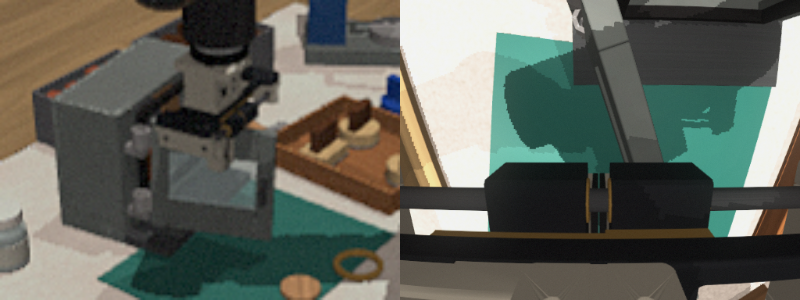

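The door is turning with the fingers, about 20° so far. I'll carry on along the arc.

Call:
move_arm:
  deltas:
    - [1, -6, 0, 0, 0, 0]
    - [1, -6, 0, 0, 0, 0]
    - [2, -6, 0, 0, 0, 0]
    - [3, -6, 0, 0, 0, 0]
    - [3, -6, 0, 0, 0, 0]

```text
t: 34.55
eef_pos: [0.5349, 0.0043, 0.33]
ee_rot: [3.142, -0.0, 0.145]
force: [0.5, 0.3, 0.1]
width: 0.0005
```

Call:
move_arm:
  deltas:
    - [3, -6, 0, 0, 0, 0]
    - [4, -6, 0, 0, 0, 0]
    - [4, -5, 0, 0, 0, 0]
    - [4, -5, 0, 0, 0, 0]
    - [5, -5, 0, 0, 0, 0]

```text
t: 34.97
eef_pos: [0.5549, -0.0227, 0.3299]
ee_rot: [-3.142, 0.0, 0.144]
force: [-0.3, 1.2, -0.1]
width: -0.0
```

Call:
move_arm:
  deltas:
    - [5, -5, 0, 0, 0, 0]
    - [5, -5, 0, 0, 0, 0]
    - [6, -4, 0, 0, 0, 0]
    - [6, -4, 0, 0, 0, 0]
    - [6, -3, 0, 0, 0, 0]

```text
t: 35.38
eef_pos: [0.5832, -0.0436, 0.3299]
ee_rot: [3.142, 0.0, 0.144]
force: [0.1, 0.2, -0.4]
width: 0.0004
```

Call:
move_arm:
  deltas:
    - [6, -3, 0, 0, 0, 0]
    - [6, -3, 0, 0, 0, 0]
    - [6, -3, 0, 0, 0, 0]
    - [6, -2, 0, 0, 0, 0]
    - [6, -2, 0, 0, 0, 0]

```text
t: 35.8
eef_pos: [0.6132, -0.0563, 0.3299]
ee_rot: [3.142, 0.0, 0.145]
force: [-0.6, 0.2, -1.0]
width: 0.0004
```

```bash
python3 - <<'E'
from h import *
s=arm.get_state(); print(s['t'],s['eef_pos'].round(4),s['force'],s['width'])
im=save('side','s12.png'); t=save('wrist','w12.png')
cv2.imwrite('pics/v12.png',np.hstack([cv2.resize(im[130:250,150:310],(400,300)),cv2.resize(t,(400,300))])[:,:,::-1])
E
```

```text
35.8 [ 0.6132 -0.0563  0.3299] [-0.61843076  0.21315925 -1.02846248] 0.00039983520464392976
```

View pics/v12.png

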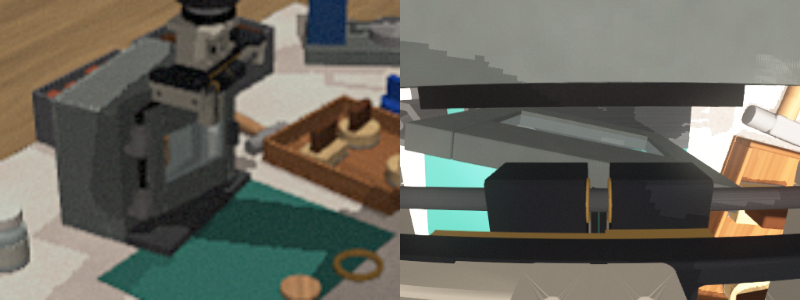

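Call:
move_arm:
  deltas:
    - [5, -1, 0, 0, 0, 0]
    - [5, -1, 0, 0, 0, 0]
    - [4, -1, 0, 0, 0, 0]
    - [4, 0, 0, 0, 0, 0]
    - [3, 0, 0, 0, 0, 0]

```text
t: 36.32
eef_pos: [0.634, -0.0592, 0.33]
ee_rot: [3.141, -0.0, 0.145]
force: [-1.5, 0.3, 0.2]
width: 0.0007
```

Call:
move_arm:
  deltas:
    - [3, 0, 0, 0, 0, 0]
    - [2, 0, 0, 0, 0, 0]
    - [1, 0, 0, 0, 0, 0]
    - [1, 0, 0, 0, 0, 0]
    - [0, 0, 0, 0, 0, 0]

```text
t: 36.73
eef_pos: [0.6407, -0.0591, 0.3299]
ee_rot: [-3.142, 0.0, 0.145]
force: [-0.8, -0.4, 0.4]
width: 0.0007
```

```bash
python3 - <<'E'
from h import *
s=arm.get_state(); print(s['t'],s['eef_pos'].round(4),s['force'],s['width'])
t=save('wrist','w13.png')
cv2.imwrite('pics/v13.png',cv2.resize(t[60:260],(800,312))[:,:,::-1])
E
```

```text
36.7333 [ 0.6407 -0.0591  0.3299] [-0.84863533 -0.42040314  0.43326644] 0.0007417679259712446
```

View pics/v13.png

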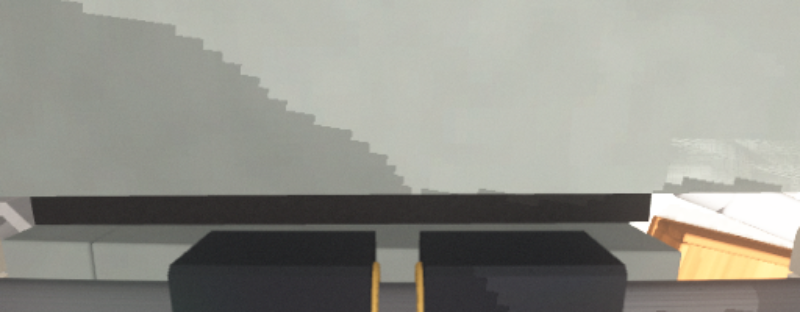

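Call:
move_arm:
  deltas:
    - [1, 0, 0, 0, 0, 0]
    - [1, 0, 0, 0, 0, 0]
    - [1, 0, 0, 0, 0, 0]
    - [0, 0, 0, 0, 0, 0]
    - [0, 0, 0, 0, 0, 0]

```text
t: 37.2
eef_pos: [0.6436, -0.0591, 0.33]
ee_rot: [3.142, -0.0, 0.145]
force: [-0.6, 0.6, 0.6]
width: 0.0003
```

Call:
move_arm:
  deltas:
    - [0.5, 0, 0, 0, 0, 0]
    - [0.5, 0, 0, 0, 0, 0]
    - [0, 0, 0, 0, 0, 0]
    - [0, 0, 0, 0, 0, 0]
    - [0, 0, 0, 0, 0, 0]

```text
t: 37.62
eef_pos: [0.6446, -0.0591, 0.33]
ee_rot: [3.142, 0.0, 0.145]
force: [0.4, 0.0, 0.8]
width: 0.0006
```

Call:
move_arm:
  deltas:
    - [1, 0, 0, 0, 0, 0]
    - [0.5, 0, 0, 0, 0, 0]
    - [0.5, 0, 0, 0, 0, 0]
    - [0, 0, 0, 0, 0, 0]
    - [0, 0, 0, 0, 0, 0]

```text
t: 38.03
eef_pos: [0.6458, -0.0591, 0.3298]
ee_rot: [-3.141, 0.002, 0.145]
force: [-5.9, 0.4, 2.8]
width: 0.0005
```

```bash
python3 - <<'E'
from h import *
s=arm.get_state(); print(s['t'],s['eef_pos'].round(4),s['force'],s['width'])
t=save('wrist','w14.png'); g=cv2.cvtColor(t,cv2.COLOR_RGB2GRAY).astype(int)
for c in (170,200,230,256,290,330,370,400): print(c,[int(v) for v in g[178:215,c]])
E
```

```text
38.0333 [ 0.6458 -0.0591  0.3298] [-5.85857562  0.37195551  2.80262891] 0.0005028539724806855
170 [139, 141, 138, 139, 139, 143, 141, 138, 140, 138, 140, 143, 141, 143, 142, 140, 142, 140, 145, 143, 129, 58, 44, 43, 42, 44, 40, 43, 43, 41, 40, 39, 38, 40, 37, 39, 37]
200 [142, 144, 144, 145, 144, 144, 143, 143, 143, 144, 143, 143, 140, 144, 142, 142, 143, 143, 138, 139, 129, 44, 49, 44, 43, 43, 45, 41, 41, 44, 40, 37, 40, 38, 40, 38, 40]
230 [147, 142, 147, 145, 145, 144, 143, 145, 143, 145, 142, 142, 140, 143, 141, 144, 141, 143, 142, 142, 129, 44, 44, 45, 43, 46, 44, 45, 41, 44, 42, 39, 41, 40, 39, 40, 39]
256 [149, 147, 146, 147, 148, 146, 146, 146, 147, 146, 144, 146, 143, 143, 145, 146, 142, 143, 145, 141, 107, 48, 47, 45, 46, 44, 43, 47, 45, 47, 45, 45, 43, 45, 44, 43, 45]
290 [179, 179, 176, 149, 146, 146, 149, 146, 145, 147, 148, 145, 147, 147, 145, 147, 147, 146, 145, 139, 86, 50, 47, 47, 47, 49, 45, 42, 42, 44, 40, 39, 37, 41, 42, 41, 40]
330 [184, 183, 181, 180, 150, 148, 149, 147, 146, 146, 149, 148, 149, 150, 147, 148, 149, 148, 148, 138, 85, 45, 46, 44, 43, 43, 47, 44, 45, 43, 42, 44, 40, 40, 40, 41, 39]
370 [189, 189, 187, 188, 188, 186, 189, 187, 187, 187, 185, 189, 186, 188, 185, 186, 184, 185, 184, 169, 74, 48, 46, 49, 45, 46, 47, 48, 46, 42, 43, 44, 42, 42, 41, 42, 43]
400 [187, 188, 186, 185, 188, 187, 185, 186, 185, 184, 184, 187, 185, 187, 185, 187, 186, 189, 187, 161, 52, 56, 53, 52, 53, 54, 51, 52, 53, 51, 49, 55, 55, 52, 53, 61, 88]
```

Call:
move_arm:
  deltas:
    - [0, 0, 0, 0, 0, 0]
    - [-2, 0, 0, 0, 0, 0]
    - [-4, 0, 0, 0, 0, 0]
    - [-10, 0, 0, 0, 0, 0]
    - [-20, 0, 0, 0, 0, 0]

```text
t: 38.5
eef_pos: [0.6111, -0.0591, 0.3296]
ee_rot: [3.141, -0.001, 0.145]
force: [0.7, -0.4, 1.1]
width: 0.0002
```

Call:
move_arm:
  deltas:
    - [-20, 0, 15, 0, 0, 0]
    - [-20, 0, 25, 0, 0, 0]
    - [-20, 0, 25, 0, 0, 0]
    - [-20, 0, 25, 0, 0, 0]
    - [-10, 0, 0, 0, 0, 0]

```text
t: 38.92
eef_pos: [0.5192, -0.0594, 0.4255]
ee_rot: [3.141, -0.009, 0.145]
force: [0.3, -0.1, 1.5]
width: 0.0005
```

```bash
python3 - <<'E'
from h import *
s=arm.get_state(); print(s['t'],s['eef_pos'].round(4),s['force'],np.degrees(s['ee_rot']))
t=save('wrist','w15.png'); sd=save('side','s15.png'); tp=save('top','t15.png')
for r in arm.spot_point('die_1','top')[:7]: print('top',np.round(r['xy']),r['score'],atz('top',r['xy'],0,s).round(3))
a=cv2.resize(t,(400,300)); b=cv2.resize(sd[130:250,150:310],(400,300)); c=cv2.resize(tp[110:260,190:390],(400,300)); d=cv2.resize(t[20:140,120:280],(400,300),interpolation=cv2.INTER_CUBIC)
cv2.imwrite('pics/v15.png',np.vstack([np.hstack([a,b]),np.hstack([c,d])])[:,:,::-1])
E
```

```text
38.9167 [ 0.5192 -0.0594  0.4255] [ 0.28778943 -0.13882125  1.5071404 ] [179.96672636  -0.49109085   8.32341844]
top [397. 186.] 0.96 [ 0.553 -0.498  0.   ]
top [326. 182.] 0.92 [ 0.57  -0.279  0.   ]
top [340. 229.] 0.75 [ 0.429 -0.312  0.   ]
top [356. 190.] 0.6 [ 0.545 -0.369  0.   ]
top [377. 273.] 0.57 [ 0.295 -0.414  0.   ]
```

View pics/v15.png

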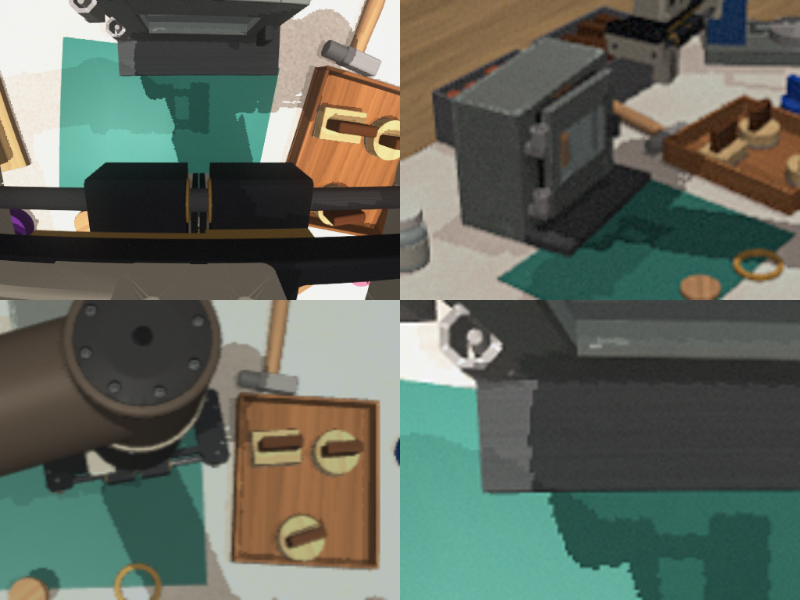

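Call:
move_arm:
  deltas:
    - [-8, 0, 10, 0, 0, 0]
    - [0, 0, 25, 0, 0, 0]
    - [0, 0, 25, 0, 0, 0]
    - [0, 0, 10, 0, 0, 0]
    - [0, 0, 0, 0, 0, 0]

```text
t: 39.53
eef_pos: [0.5132, -0.0591, 0.4926]
ee_rot: [3.141, -0.004, 0.145]
force: [0.3, -0.4, 1.3]
width: 0.0003
```

Call:
move_arm:
  deltas:
    - [0, 0, 0, 0, 0, 0]
    - [0, 0, 0, 0, 0, 0]
    - [0, 0, 0, 0, 0, 0]
    - [0, 0, 0, 0, 0, 0]
    - [0, 0, 0, 0, 0, 0]

```text
t: 39.95
eef_pos: [0.5126, -0.0591, 0.4892]
ee_rot: [3.141, 0.001, 0.145]
force: [-0.3, 0.3, -0.2]
width: 0.0005
```

```bash
python3 - <<'E'
from h import *
s=arm.get_state(); print(s['t'],s['eef_pos'].round(4))
t=save('wrist','w16.png')
P=np.array([.6452,.0605]); th=np.radians(8.3); M=np.array([[np.cos(th),-np.sin(th)],[np.sin(th),np.cos(th)]])
for off in (0,4.6):
  a=np.radians(off); d=np.array([-np.sin(a),-np.cos(a)]); n=np.array([-np.cos(a),np.sin(a)])
  for lab,r,z in [('top',.02,.2),('top',.18,.2),('bot',.02,.035),('bot',.18,.035)]: print(off,lab,proj('wrist',[*(P+M@(r*d+.007*n)),z],s).round(1))
L=cv2.createLineSegmentDetector().detect(cv2.cvtColor(t,cv2.COLOR_RGB2GRAY))[0][:,0]
for l in L:
    v=l[2:]-l[:2]; ln=np.hypot(*v); an=np.degrees(np.arctan2(v[1],v[0])); an=(an+90)%180-90
    if ln>40 and abs(an)<15 and max(l[1],l[3])<130: print(l.round(1),round(float(an),2))
for r in arm.spot_point('die_1','wrist')[:4]: print(np.round(r['xy']),r['score'],atz('wrist',r['xy'],.006,s).round(3))
E
```

```text
39.95 [ 0.5126 -0.0591  0.4892]
0 top [152.5  11.6]
0 top [358.4  11.5]
0 bot [191.9  49.4]
0 bot [317.9  49.3]
4.6 top [151.8  13.7]
4.6 top [356.2  30.7]
4.6 bot [191.5  50.7]
4.6 bot [316.7  61.1]
[185.6  11.  319.4  14.2] 1.38
[339.4  89.7 168.1  90.8] -0.36
[104.3  46.5 163.2  54. ] 7.22
[203.1  43.6 305.6  45.8] 1.22
[318.1  28.7 235.6  26.5] 1.55
[308.1  33.6 201.9  31.1] 1.34
[279.4  53.4 239.4  52.1] 1.86
[462. 158.] 0.73 [ 0.556 -0.368  0.006]
[402. 234.] 0.63 [ 0.425 -0.305  0.006]
[ 44. 264.] 0.58 [0.291 0.258 0.006]
[436. 307.] 0.58 [ 0.305 -0.402  0.006]
```

```bash
python3 -c "
from station import arm
print(arm.job_done())"
```

```text
the job is handed in; nothing more can be done
None
```

All three dies are in the tray and the door hangs shut on both pins. I handed the job in at about 40 s on the robot's clock. `arm.job_done()` gives no verdict, so the checks below are my own.

**Dies:** One rectangular and two round dies now stand in the tray, grip bars up. The blue, purple and pink look-alikes were left alone. The round die near the tray's front had shifted about 2 cm in the last pictures, with the arm nowhere near it. It still looks upright and lies about 8 cm from the tray's centre, inside the limit.

**Hanging the door:** I lowered it slowly onto the pins. Contact came at the height expected for fully seated knuckles, and after release it stayed wide open.

**Shutting the door:** The fingers pushed it round until about 6 N of resistance at the stop, then backed off. Line fits in the last wrist picture put it roughly 1.5–2° from fully shut, inside the 4.5° limit but not perfectly flush.

**Not measured at the end:** I saw the pins inside the knuckles in the pictures, but I did not measure how well they are seated or how upright the door is. I did not measure the bystanders' positions either. The arm ended clear of everything.

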